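Snap in the coupling pins and rail-mount the breakers

TASK

Press the coupling pin of every white breaker module fully home with the bench pliers: stand the module in the nest and squeeze the two handles until the pin snaps in. Only then slide each module on to the mounting rail from its open end, packed against the end stop and one another, and last of all, when every module is on the rail, slide the grey end bracket on, up against them. Leave the other things on the bench where they are.

Things in the scene. Friction and masses are not known exactly. Their poses are not given: they have to be found in the camera images.
- module_a: White breaker module, all alike, 36 mm (x) x 80 (y) x 85 high, 0.25 kg. Origin: centre of the foot's underside, z up. Foot 36 x 36 x 8, neck 20 wide in y to z = 20, body 36 x 80 from z = 20 to 50, above it a nose 36 (x) x 44 (y) to z = 85, to be gripped across its 44 mm. A dark round coupling pin, 14 across, is in the middle of the +x face at z = 35.
- module_b: White breaker module, all alike, 36 mm (x) x 80 (y) x 85 high, 0.25 kg. Origin: centre of the foot's underside, z up. Foot 36 x 36 x 8, neck 20 wide in y to z = 20, body 36 x 80 from z = 20 to 50, above it a nose 36 (x) x 44 (y) to z = 85, to be gripped across its 44 mm. A dark round coupling pin, 14 across, is in the middle of the +x face at z = 35.
- module_c: White breaker module, all alike, 36 mm (x) x 80 (y) x 85 high, 0.25 kg. Origin: centre of the foot's underside, z up. Foot 36 x 36 x 8, neck 20 wide in y to z = 20, body 36 x 80 from z = 20 to 50, above it a nose 36 (x) x 44 (y) to z = 85, to be gripped across its 44 mm. A dark round coupling pin, 14 across, is in the middle of the +x face at z = 35.
- pin_a (a joint): Travel of module_a's coupling pin in m: 0 = sticking out 6 mm, 0.006 = flush with the +x face. Pushing it takes about 22 N at first, then less and less; past 4 mm it snaps home by itself and stays. To be pressed with the bench pliers, not the fingers, once per module.
- pin_b (a joint): Travel of module_b's coupling pin in m: 0 = sticking out 6 mm, 0.006 = flush with the +x face. Pushing it takes about 22 N at first, then less and less; past 4 mm it snaps home by itself and stays. To be pressed with the bench pliers, not the fingers, once per module.
- pin_c (a joint): Travel of module_c's coupling pin in m: 0 = sticking out 6 mm, 0.006 = flush with the +x face. Pushing it takes about 22 N at first, then less and less; past 4 mm it snaps home by itself and stays. To be pressed with the bench pliers, not the fingers, once per module.
- bracket: Loose grey end bracket with a screw head on top, 30 mm (x) x 60 (y) x 85 high, 0.16 kg. Origin: centre of the foot's underside, z up. Foot 30 (x) x 36 (y) x 8, neck 20 wide in y to z = 20, body 30 x 60 from z = 20 to 50, above it a nose 30 (x) x 36 (y) to z = 85, to be gripped across its 36 mm. Goes on the rail either way round, its x along the rail.
- pliers: Level bench pliers like a nutcracker, screwed down. Origin: on the table under the nest's centre; x points away from the grips, z up. Two steel arms (z = 34 to 50 mm) hinge at x = +80, y = +-33.5 mm and pass both sides of the nest to the grips. Their noses meet the module 41 mm above the table, 56 mm apart when open, 37 mm when closed, and so centre it.
- nest (a point): Centre of the nest's floor, 6 mm above the table: a square pocket 41 x 41 mm with walls to 16 mm above the table and sloped lead-ins to about 22 mm. A module's foot stands in it with the module's y along the pliers' x, the pin to either side.
- grips (a point): Midway between the two rubber grips, 49 mm above the table, 90 mm from the nest's centre towards the pliers' -x. The grips run 30 mm either way along x, span z = 37 to 61 mm and are 10 mm thick each. To be squeezed here from above, closing along the pliers' y: 63 mm over their outsides when open, about 24 mm fully closed.
- handle_left (a joint): Angle of the pliers' left (+y) arm in rad: 0 = open, 0.115 = fully closed. The two arms are geared together; a spring opens them when released. Squeezing at the grips takes about 2 N empty and up to about 15 N as a pin goes in, then less.
- rail: Mounting rail on an aluminium plate, screwed down. Origin: on the table, mid-width; the rail runs along its own y, z up. Channel 41 mm wide, floor 4 mm above the table, covered by steel lips (27 mm gap, z = 15.5 to 19.5 mm) from y = -100 to +60 mm. Modules packed against the stop have centres at y = -82, -46, -10 mm. Slotted ducts 42 mm high along both sides, x = 58 to 70 mm.
- rail_stop (a point): Lower edge of the black end stop's face at the rail's closed end, rail y = -100 mm, z = 4 mm. The stop is 50 mm wide, its top 54 mm above the table.
- rail_entry (a point): On the plate before the rail's open end, rail y = +88 mm, z = 4 mm, level with the channel's floor, between two splayed guides (y = 58 to 108 mm, 10 mm high). A foot is set down here, the module's x along the rail (either way round), and slid towards the rail's -y, under the lips. Feet and channel are smooth (friction about 0.15).
- tape: Bystander, to be left where it is: black tape roll, 68 mm across, 26 mm high, lying flat; origin at the centre of its underside.
- screwdriver: Bystander, to be left where it is: screwdriver 190 mm long, lying along its x; origin under its middle.
- marker_jar: Bystander, to be left where it is: small clear jar, 56 mm across, 75 mm high.
- spanner: Bystander, to be left where it is: spanner 160 mm long, lying along its x.
- psu: Bystander, to be left where it is: black power unit 100 x 60 x 110 mm.
- terminal_box: Bystander, to be left where it is: cardboard box 120 x 160 x 60 mm.
There are look-alikes about, which are no part of the job. Leave any pink or purple look-alike of the bracket alone. Leave any blue look-alike of the module_a alone.

How it is judged:
By the outcome, as a careful person would: the job done as asked, in the order asked, and still so for the second after the job is handed in, with the robot touching nothing.
Of module_a, module_b, module_c only 2 to 3 are there at a start; the rules pass over those that are not, and their reading is None.
At some moment in a run one of module_a, module_b, module_c, bracket may be knocked a few centimetres aside while the robot is not near it.
It also fails if it takes over 210 s, if anything falls off the work surface, if the arm or the gripper's body presses on something with over 40 N, if the wrist force passes 120 N, or if a joint passes its speed limit or range.

ROBOT

A 6-joint arm with a two-finger parallel gripper is mounted at the origin on the work surface. World frame = base frame: x ahead of the robot, y to its left, z up, the work surface at z = 0. Lengths are in m, angles in degrees, forces in N, time in s.
With the tool pointing down it reaches from about 0.375 to 0.9 m from the base axis. Payload 3.1 kg.
Tool frame: the origin (TCP) lies on the centre line of the jaws, within the pads' length; the fingertips stand 22 mm ahead of it and the grasp point (between the pads) lies 3 mm ahead of it (arm.finger_overhang is the distance from the TCP to the fingertips, in m); y points along the fingers, x is the direction in which the jaws open and shut, and the axes are right-handed (so a half turn about y gives the same grasp; the last joint's range is limited). The gripper opens to 85 mm and grips with 20 to 120 N. Pads are 22 mm wide; open, the fingers measure 114 mm over their backs; the gripper's body (76 mm by 85 mm) begins 54 mm behind the grasp point. The pads swing forward as they close: fully open they stand 13 mm farther back than shut.
Start: joints at [-74.8, 30.224, 82.088, -0, 67.689, -10.227], TCP at [0.268, -0.564, 0.227] pointing down, gripper open.
Joint ranges: [-176.69, 176.69], [-43.24, 126.21], [12.49, 139.97], [-82, 262], [0, 151.66], [-163.58, 163.58]. Speed limits (degrees/s): [159.86, 159.86, 180, 180, 180, 180].

INTERFACE

Orientations are given as [roll, pitch, yaw] about the fixed x, y, z axes, in that order (R = Rz(yaw) Ry(pitch) Rx(roll)).
In Python, from station import monitor, eyes, order, spot_in, outline_of, landmark_of, arm gives the robot as it stands.
- The arm moves only by the tool step_arm, never from a script. Its arguments are lists of equal length, an entry for each row: "delta_pos": the shift along the tool's x, y, z in units of 50 mm (1.0 is 50 mm), a list of three; "roll": the turn about the tool's y in units of 5 degrees (1.0 is 5 degrees); "grip": the opening, from 0 (shut) to 1 (fully open). A call has 1 to 8 rows; each row shifts and turns the commanded pose from where the row before left it, along the tool's axes as they then stand; what a row does not reach is not made up. A row lasts 1/8 s, in which the tool goes at most 62.5 mm and 10.7 degrees, less where a joint would pass 70% of its speed; a pose out of reach is approached as far as the arm can. A call is refused whole if a number of a shift passes 1 or a number of a turn 1, either way. A call with a gripper value outside its range is refused whole. The fingers move at their own pace and stop on an object; "newtons" is the grip in N (left out, the last holds). Time passes only in rows, so rows that do not move let the fingers close. It gives the time, the measured TCP pose, the force and the opening at its end, in the units of the state.
- monitor.observe(): the state, without advancing time (a new reading comes with each control period).
- eyes.snapshot(name): name is "scene" or "top" or "wrist"; returns the picture (400x640x3 uint8, red, green, blue); there is no depth.
- eyes.camera_model(name): a dict with "intrinsics" (3x3 intrinsics, pixels), "distortion" ([k1, k2, p1, p2, k3] as OpenCV has them; the pictures are not rectified), "xyz" and "attitude" of the camera in the world; the wrist camera has in their place "T_tool_cam" (4x4, takes a point from camera to tool coordinates, whose origin is the TCP and whose axes are the tool frame's). Camera axes: x right, y up, looking along -z (the intrinsics and any distortion apply to the point x, -y, -z); pixel columns grow to the right and rows downward; lengths in m; the calibration is good to about 2 mm. A picture is of the moment at which its call begins: read the wrist's pose just before it. camera_model takes no time and is no camera call.
- order.job_done(): hands the job in, once; it reports no verdict.
Trained networks look in the newest picture that a camera, given by its name, has taken for a name from the list of things; names that differ only in an ending like _2 or _b are one class to them, and where a whole thing is asked for, a point or a joint stands for the part that bears it (a point fixed in the world has none). Each returns a list of dicts, best first, with "p" (0 to 1); they miss things now and then, are a little off and sometimes report something else, mostly with a low value. They report only what shows in the picture. A call takes as long as a camera call. They do not tell look-alikes from the thing itself.
- spot_in(camera, name): "bbox" ([left, top, right, bottom] in pixels, round what is visible of it).
- outline_of(camera, name): "mask" (400x640 bool, what is visible of it) and "bbox" ([left, top, right, bottom] in pixels, round what is visible of it).
- landmark_of(camera, name): "at" ([column, row] in pixels: a listed point, or the origin of a listed thing).
The state is a dict: "t": time; "joint_pos": joint angles; "joint_vel": joint speeds; "effort": joint torques, N m; "tool_pos": TCP position; "orientation": TCP orientation; "contact_force": force on the tool from outside, world axes, zero at the start; "moment": the same for the moment, N m; "opening": finger opening in m.
Only numpy, scipy, OpenCV 4.12 (cv2) and the standard library are available. Lean on these libraries where they do the work, as an engineer would, in place of code of your own. Each camera call takes 0.05 s, during which the arm holds its last target.

## Working session

There is one attempt and no reset: what is moved stays moved. The work goes in short steps, Python scripts to look and compute and a tool call to move; the robot and the scene stay as the last step left them, time stands still between calls to the robot, and variables do not carry over. Pictures are saved under pics/ and viewed, and the job is handed in when it is done.

Besides the shell and the picture viewer there is one more tool, called by a JSON object that holds its "fn" and its "kwargs". step_arm: Moves the arm, as the interface text tells. Its arguments: {"type":"object","properties":{"delta_pos":{"type":"array"},"roll":{"type":"array"},"grip":{"type":"array"},"newtons":{"type":"number"}},"required":["delta_pos","roll","grip"]}

```bash
ls; mkdir -p pics; python3 - <<'E'
from station import monitor, eyes, arm
import cv2
s=monitor.observe()
for k in s: print(k,s[k])
for n in("scene","top","wrist"):
    im=eyes.snapshot(n); cv2.imwrite(f"pics/{n}0.png",im[:,:,::-1])
    print(n,eyes.camera_model(n))
print([a for a in dir(arm) if a[0]!='_'])
E
```

```text
pics
t 0.0
joint_pos [-7.47982122e+01  3.02787357e+01  8.21571739e+01 -1.48307178e-04
  6.76883577e+01 -1.02260079e+01]
joint_vel [ 0.05148148 -0.08506349 -0.06058373 -0.05066166 -0.01713749  0.06922162]
effort [ 2.25715144e-05 -4.42342114e+01 -1.78027511e+01 -6.97764449e-05
  8.43621878e-03  6.55455466e-06]
tool_pos [ 0.26820313 -0.56372272  0.22573172]
orientation [-89.97807351   0.12231769 -64.57212446]
contact_force [0.30937023 0.88187459 0.20684084]
moment [ 0.00889377  0.04046886 -0.0373389 ]
opening 0.08535734157873108
scene {'intrinsics': array([[480.87445094,   0.        , 315.63578003],
       [  0.        , 480.87445094, 196.74727958],
       [  0.        ,   0.        ,   1.        ]]), 'distortion': array([-0.05877568,  0.        ,  0.        ,  0.        ,  0.        ]), 'xyz': array([ 1.33600219, -0.78115805,  0.96242442]), 'attitude': array([49.41747531,  1.12268421, 44.90115454])}
top {'intrinsics': array([[477.65258346,   0.        , 323.60452845],
       [  0.        , 477.65258346, 202.61562053],
       [  0.        ,   0.        ,   1.        ]]), 'distortion': array([0.0423603, 0.       , 0.       , 0.       , 0.       ]), 'xyz': array([ 0.47228348, -0.0161333 ,  1.53691109]), 'attitude': array([  3.97953343,   0.11800502, -89.23635687])}
wrist {'intrinsics': array([[308.0923092 ,   0.        , 321.33305897],
       [  0.        , 308.0923092 , 199.93220469],
       [  0.        ,   0.        ,   1.        ]]), 'distortion': array([-0.05687032,  0.        ,  0.        ,  0.        ,  0.        ]), 'T_tool_cam': array([[ 9.99999896e-01,  4.17014007e-04,  1.82485305e-04,
        -1.12701975e-03],
       [ 5.62813508e-05,  2.84547666e-01, -9.58661892e-01,
        -1.47251970e-01],
       [-4.51701205e-04,  9.58661803e-01,  2.84547613e-01,
         7.13399054e-02],
       [ 0.00000000e+00,  0.00000000e+00,  0.00000000e+00,
         1.00000000e+00]])}
['Unreachable', 'finger_overhang']
```

View pictures.

View pics/scene0.png

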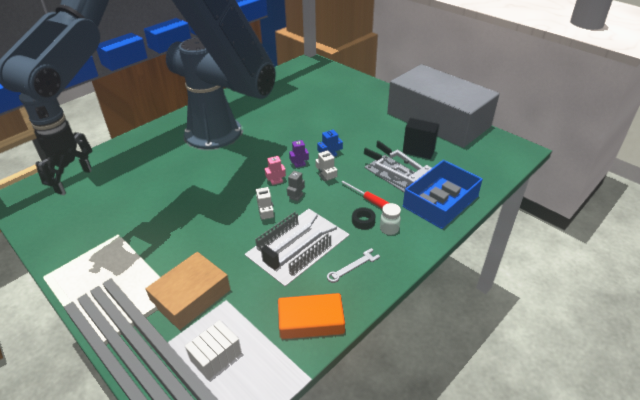

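View pics/top0.png

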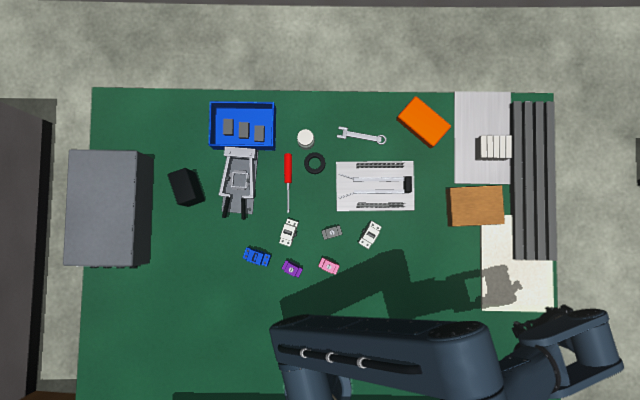

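View pics/wrist0.png

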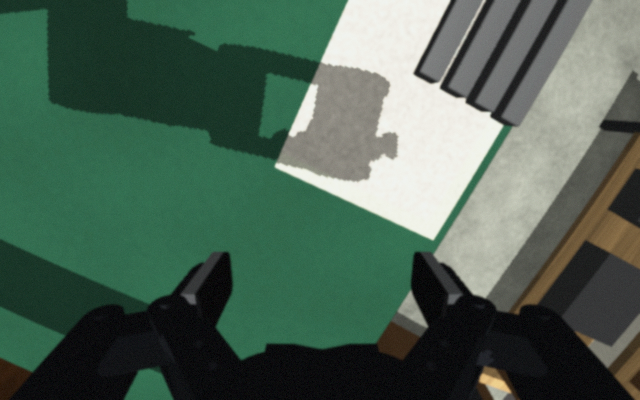

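```bash
cat > h.py <<'E'
from station import monitor, eyes, order, spot_in, outline_of, landmark_of, arm
import numpy as np, cv2
from scipy.spatial.transform import Rotation as R
def rpy(a): return R.from_euler('xyz',a,degrees=True).as_matrix()
def cam(n,s=None):
    m=eyes.camera_model(n); K=m['intrinsics'];D=m['distortion']
    if n=='wrist':
        s=s or monitor.observe(); T=np.eye(4);T[:3,:3]=rpy(s['orientation']);T[:3,3]=s['tool_pos']
        T=T@m['T_tool_cam']
    else:
        T=np.eye(4);T[:3,:3]=rpy(m['attitude']);T[:3,3]=m['xyz']
    return K,D,T
def proj(c,P):
    K,D,T=c;P=np.atleast_2d(np.asarray(P,float));q=(P-T[:3,3])@T[:3,:3]*[1,-1,-1]
    return cv2.projectPoints(q,np.zeros(3),np.zeros(3),K,D)[0][:,0]
def back(c,uv,z):
    K,D,T=c;uv=np.atleast_2d(np.asarray(uv,float))
    n=cv2.undistortPoints(uv[:,None],K,D)[:,0]
    d=np.c_[n[:,0],-n[:,1],-np.ones(len(n))]@T[:3,:3].T
    o=T[:3,3]; return o+d*((z-o[2])/d[:,2])[:,None]
def snap(n,f=None):
    s=monitor.observe(); im=eyes.snapshot(n)
    if f: cv2.imwrite(f'pics/{f}.png',im[:,:,::-1])
    return im,cam(n,s)
def st():
    s=monitor.observe(); print('t',round(s['t'],2),'p',np.round(s['tool_pos'],4),'o',np.round(s['orientation'],2),'F',np.round(s['contact_force'],1),'op',round(s['opening'],4)); return s
E
python3 - <<'E'
from h import *
im,c=snap('top')
cv2.imwrite('pics/t1.png',cv2.resize(im[80:300,150:430,::-1],None,fx=2.8,fy=2.7,interpolation=cv2.INTER_CUBIC))
Z=dict(module_a=0,bracket=0,pliers=0,nest=.006,grips=.049,rail=0,rail_stop=.004,rail_entry=.004)
for cn in('top','scene'):
  if cn=='scene': im,c=snap('scene')
  for n in Z:
    for d in landmark_of(cn,n): print(cn,n,round(d['p'],2),np.round(d['at'],1),np.round(back(c,d['at'],Z[n])[0],4))
st()
E
```

```text
top module_a 0.91 [370.8 234.8] [ 0.4777 -0.1643  0.    ]
top module_a 0.84 [258.3 257. ] [0.4021 0.1949 0.    ]
top module_a 0.8 [289.5 230.2] [0.4889 0.0968 0.    ]
top module_a 0.57 [312.3 162.2] [0.7101 0.0269 0.    ]
top bracket 0.67 [332.9 268.3] [ 0.3694 -0.044   0.    ]
top bracket 0.57 [330.9 230.7] [ 0.4891 -0.0362  0.    ]
top bracket 0.52 [291.7 269.1] [0.3651 0.0874 0.    ]
top bracket 0.5 [370.2 235.6] [ 0.4751 -0.1624  0.    ]
top pliers 0.57 [238.8 181.4] [0.6443 0.2634 0.    ]
top nest 0.67 [241.5 183.1] [0.6382 0.2535 0.006 ]
top nest 0.58 [360.7 138. ] [ 0.7901 -0.1289  0.006 ]
top grips 0.93 [233.2 207.3] [0.5574 0.2699 0.049 ]
top grips 0.42 [311.9 162.2] [0.7025 0.0268 0.049 ]
top rail 0.65 [370.8 186.2] [ 0.6343 -0.1633  0.    ]
top rail_stop 0.63 [403.9 182.4] [ 0.6476 -0.2693  0.004 ]
top rail_entry 0.58 [343.1 186.2] [ 0.6328 -0.0737  0.004 ]
top rail_entry 0.43 [232.7 206.2] [0.5635 0.2802 0.004 ]
scene module_a 0.8 [328.4 153.6] [0.4003 0.1932 0.    ]
scene module_a 0.75 [325.5 174.9] [0.4756 0.1009 0.    ]
scene module_a 0.71 [267.6 214.8] [ 0.4844 -0.154
[... 201 characters left out ...]
6 [279.9 181.3] [ 0.3926 -0.0236  0.    ]
scene bracket 0.48 [353.4 265.7] [ 0.7985 -0.1276  0.    ]
scene pliers 0.96 [400.1 174.7] [0.6502 0.2681 0.    ]
scene pliers 0.49 [296.3 198.3] [ 0.4915 -0.0446  0.    ]
scene nest 0.96 [398.2 172.1] [0.6416 0.2682 0.006 ]
scene grips 0.75 [380.9 150.8] [0.562  0.2733 0.049 ]
scene rail 0.91 [296.4 242.7] [ 0.629 -0.174  0.   ]
scene rail 0.68 [366.8 197.2] [0.6445 0.1082 0.    ]
scene rail_stop 0.62 [272.2 258.8] [ 0.6286 -0.2624  0.004 ]
scene rail_entry 0.58 [321.6 223.3] [ 0.6281 -0.0731  0.004 ]
scene rail_entry 0.23 [353.7 265.1] [ 0.8    -0.1282  0.004 ]
t 1.05 p [ 0.2684 -0.5644  0.2267] o [-90.    -0.   -64.57] F [-0.3  0.2  0.1] op 0.0853
```

View pics/t1.png

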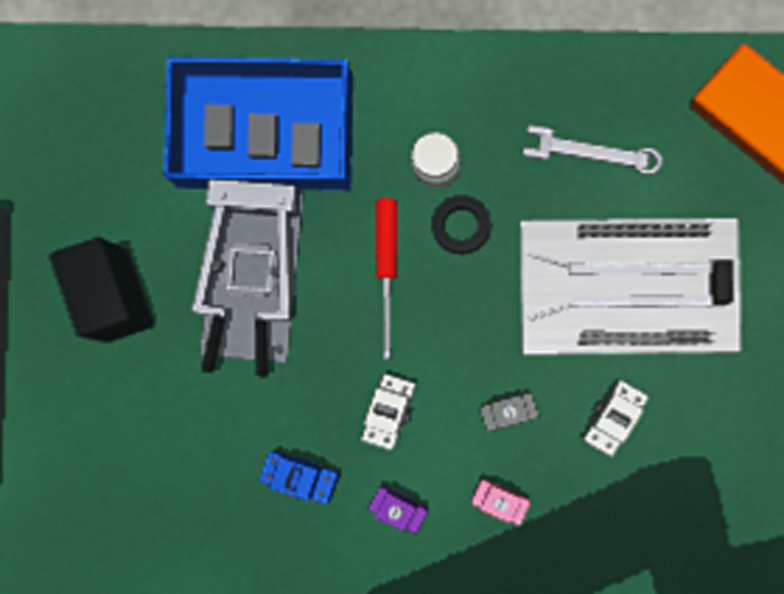

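```bash
cat >> h.py <<'E'
def plan(p,yaw,start=None,dec=2,maxs=0.9,q=None):
    """rows to target TCP p, yaw; start=(pos,yaw) commanded"""
    if start is None:
        s=monitor.observe(); start=(np.array(s['tool_pos']),s['orientation'][2])
    P=np.array(start[0],float);Y=start[1];p=np.array(p,float)
    dy=(yaw-Y+180)%360-180
    n=max(int(np.ceil(abs(dy)/4.99)),int(np.ceil(np.linalg.norm(p-P)/(.05*maxs))),1)
    rows=[];rolls=[]
    for i in range(n):
        A=rpy([-90,0,Y]); d=(p-P)/(n-i); u=np.round(A.T@d/.05,dec); r=np.round(-(yaw-Y+180)%360/5 if 0 else -(((yaw-Y+180)%360-180)/(n-i))/5,dec)
        rows.append([float(x)+0 for x in u]);rolls.append(float(r)+0);P=P+A@u*.05;Y-=r*5
    for i in range(0,n,8): print(rows[i:i+8],rolls[i:i+8])
    print('end',np.round(P,4),round(Y,2)); return P,Y
E
python3 -c "
from h import *
plan([.45,-.05,.33],0)"
```

```text
[[-0.59, -0.16, 0.59], [-0.54, -0.16, 0.64], [-0.48, -0.16, 0.69], [-0.42, -0.16, 0.72], [-0.36, -0.16, 0.76], [-0.29, -0.16, 0.79], [-0.22, -0.16, 0.81], [-0.15, -0.16, 0.83]] [-0.99, -0.99, -0.99, -0.99, -0.99, -1.0, -0.99, -1.0]
[[-0.08, -0.16, 0.84], [-0.01, -0.16, 0.84], [0.06, -0.16, 0.84], [0.13, -0.15, 0.83], [0.21, -0.16, 0.81]] [-0.99, -1.0, -0.99, -1.0, -0.99]
end [ 0.45   -0.0498  0.3302] -0.02
```

{"fn": "step_arm", "kwargs": {"delta_pos": [[-0.59,-0.16,0.59],[-0.54,-0.16,0.64],[-0.48,-0.16,0.69],[-0.42,-0.16,0.72],[-0.36,-0.16,0.76],[-0.29,-0.16,0.79],[-0.22,-0.16,0.81],[-0.15,-0.16,0.83]], "roll": [-0.99,-0.99,-0.99,-0.99,-0.99,-1.0,-0.99,-1.0], "grip": [1,1,1,1,1,1,1,1]}}

```text
t: 2.05
tool_pos: [0.3812, -0.247, 0.2912]
orientation: [-90.0, -0.0, -24.7]
contact_force: [0.9, -0.4, -1.2]
opening: 0.0852
```

{"fn": "step_arm", "kwargs": {"delta_pos": [[-0.08,-0.16,0.84],[-0.01,-0.16,0.84],[0.06,-0.16,0.84],[0.13,-0.15,0.83],[0.21,-0.16,0.81],[0,0,0],[0,0,0]], "roll": [-0.99,-1.0,-0.99,-1.0,-0.99,0,0], "grip": [1,1,1,1,1,1,1]}}

```text
t: 2.92
tool_pos: [0.4498, -0.0501, 0.3301]
orientation: [-90.0, 0.0, -0.0]
contact_force: [-0.0, -0.7, 1.0]
opening: 0.0857
```

```bash
python3 - <<'E'
from h import *
st(); im,c=snap('wrist','w1')
im,c=snap('top','t2')
E
```

```text
t 2.92 p [ 0.4498 -0.0501  0.3301] o [-9.003e+01  2.000e-02 -2.000e-02] F [-0.  -0.7  1. ] op 0.0857
```

View pics/w1.png

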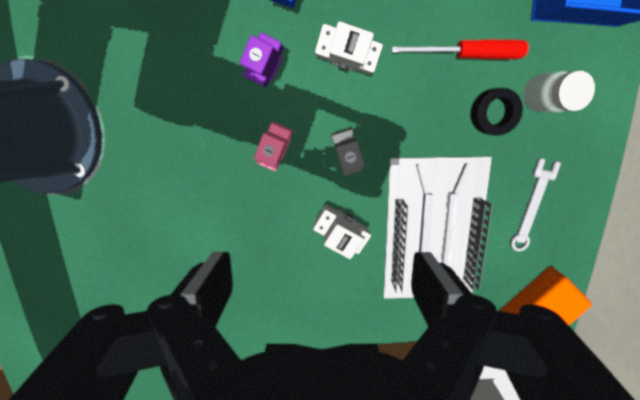

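```bash
cat >> h.py <<'E'
from scipy.optimize import minimize
def box(x0,x1,y0,y1,z0,z1): return np.array([[x,y,z] for x in(x0,x1) for y in(y0,y1) for z in(z0,z1)])
MOD=[box(-.018,.018,-.018,.018,0,.008),box(-.018,.018,-.01,.01,.008,.02),box(-.018,.018,-.04,.04,.02,.05),box(-.018,.018,-.022,.022,.05,.085)]
BRK=[box(-.015,.015,-.018,.018,0,.008),box(-.015,.015,-.01,.01,.008,.02),box(-.015,.015,-.03,.03,.02,.05),box(-.015,.015,-.018,.018,.05,.085)]
def sil(c,B,x,y,yaw,z=0,S=4):
    m=np.zeros((400*S,640*S),np.uint8);Rz=rpy([0,0,yaw])
    for b in B:
        uv=proj(c,b@Rz.T+[x,y,z]); h=cv2.convexHull(np.round(uv*S+S/2).astype(np.int32)); cv2.fillConvexPoly(m,h,255)
    return cv2.resize(m,(640,400),interpolation=cv2.INTER_AREA)/255.
def fit(obs,B,x,y,yaw,z=0):
    """obs: list of (cam,mask)"""
    f=lambda v:sum(np.abs(sil(c,B,v[0]/100,v[1]/100,v[2]*5,z)-m).sum()/m.sum() for c,m in obs)
    best=None
    for y0 in(yaw,) if np.isscalar(yaw) else yaw:
        r=minimize(f,[x*100,y*100,y0/5],method='Nelder-Mead',options=dict(initial_simplex=np.array([x*100,y*100,y0/5])+np.array([[0,0,0],[1,0,0],[0,1,0],[0,0,2]]),maxiter=120,xatol=.01,fatol=1e-4))
        if best is None or r.fun<best.fun: best=r
    return best.x[0]/100,best.x[1]/100,best.x[2]*5,best.fun
def find(cn,name,c,xy,z=.04,rad=.05):
    """mask nearest to a world xy"""
    u=proj(c,[*xy,z])[0];ds=outline_of(cn,name);best=None
    for d in ds:
        b=d['bbox'];cc=np.array([(b[0]+b[2])/2,(b[1]+b[3])/2]);e=np.linalg.norm(back(c,cc,z)[0][:2]-xy)
        if e<rad and (best is None or e<best[0]): best=(e,d['mask'].astype(float),d['p'])
    return best
def overlay(im,c,B,x,y,yaw,z=0):
    im=im.copy();m=(sil(c,B,x,y,yaw,z)>.5).astype(np.uint8)
    for cn in cv2.findContours(m,0,1)[0]: cv2.drawContours(im,[cn],-1,(255,0,0),1)
    return im
E
python3 - <<'E'
from h import *
iw,cw=snap('wrist')
names=[('module_a',MOD,(.478,-.16),[-27,63]),('module_a',MOD,(.485,.097),[-22,68]),('bracket',BRK,(.493,-.037),[-80,0])]
# top image lacks arm occlusion?
res=[]
for n,B,xy,ys in names:
    a=find('wrist',n,cw,np.array(xy)); print(n,xy,a and (a[0],a[2],a[1].sum()))
    if a:
        ys=[y-90 for y in ys] if 0 else ys
        r=fit([(cw,a[1])],B,*xy,[0,-30,-60,30,60,90]); print(np.round(r,4)); iw=overlay(iw,cw,B,*r[:3])
cv2.imwrite('pics/w2.png',cv2.resize(iw[0:280,230:510,::-1],None,fx=2.1,fy=2.1,interpolation=cv2.INTER_CUBIC))
E
```

```text
module_a (0.478, -0.16) (np.float64(0.0036951187263654602), 0.61, np.float64(1824.0))
[ 4.79200e-01 -1.53100e-01  5.81336e+01  4.78000e-02]
module_a (0.485, 0.097) (np.float64(0.003852871034815238), 0.94, np.float64(2433.0))
[ 4.832000e-01  9.830000e-02 -1.074836e+02  4.000000e-02]
bracket (0.493, -0.037) (np.float64(0.008376934124964397), 0.75, np.float64(1009.0))
[ 0.4847 -0.036  17.5994  0.0579]
```

View pics/w2.png

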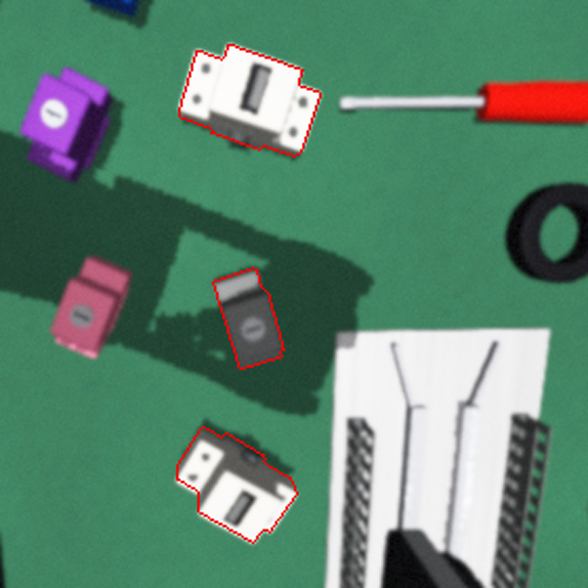

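View pics/t2.png

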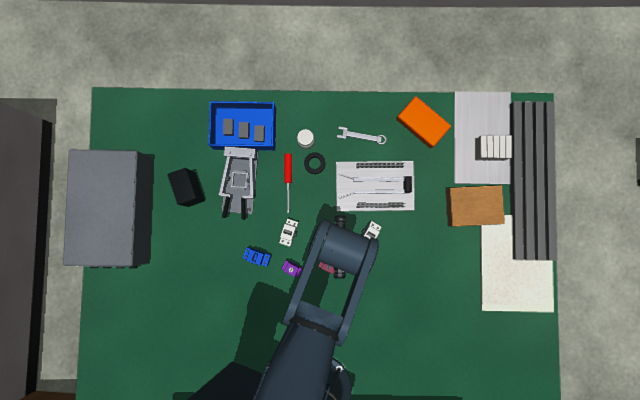

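```bash
python3 -c "
from h import *
plan([.56,.33,.30],0)"
```

```text
[[0.24, 0.07, 0.85], [0.24, 0.07, 0.85], [0.24, 0.07, 0.85], [0.24, 0.07, 0.84], [0.25, 0.06, 0.85], [0.25, 0.07, 0.84], [0.24, 0.06, 0.85], [0.25, 0.07, 0.84]] [0.0, 0.0, 0.0, 0.0, -0.01, 0.0, -0.01, 0.0]
[[0.24, 0.06, 0.85]] [-0.01]
end [0.5599 0.3302 0.3   ] 0.02
```

{"fn": "step_arm", "kwargs": {"delta_pos": [[0.27,0.08,0.95],[0.27,0.08,0.95],[0.27,0.08,0.95],[0.28,0.08,0.95],[0.28,0.07,0.95],[0.28,0.07,0.95],[0.28,0.07,0.95],[0.27,0.07,0.95]], "roll": [0,0,0,0,0,0,0,0], "grip": [1,1,1,1,1,1,1,1]}}

```text
t: 4.22
tool_pos: [0.5609, 0.331, 0.2998]
orientation: [-90.0, 0.0, -0.1]
contact_force: [-0.7, 0.1, 0.5]
opening: 0.0855
```

{"fn": "step_arm", "kwargs": {"delta_pos": [[0,0,0],[0,0,0]], "roll": [0,0], "grip": [1,1]}}

```text
t: 4.47
tool_pos: [0.56, 0.3293, 0.2996]
orientation: [-90.1, 0.1, -0.0]
contact_force: [0.3, 0.2, -0.2]
opening: 0.0857
```

```bash
python3 - <<'E'
from h import *
st(); im,c=snap('wrist','w3')
Z=dict(pliers=0,nest=.006,grips=.049)
for n in Z:
    for d in landmark_of('wrist',n): print(n,round(d['p'],2),np.round(d['at'],1),np.round(back(c,d['at'],Z[n])[0],4))
cv2.imwrite('pics/w3z.png',cv2.resize(im[40:280,200:460,::-1],None,fx=2.4,fy=2.4,interpolation=cv2.INTER_CUBIC))
E
```

```text
t 4.47 p [0.56   0.3293 0.2996] o [-9.007e+01  8.000e-02 -4.000e-02] F [ 0.3  0.2 -0.2] op 0.0857
pliers 0.8 [379.  200.8] [0.6456 0.2677 0.    ]
nest 0.96 [382.4 206.1] [0.65   0.2612 0.006 ]
grips 0.91 [322.6 213.4] [0.5599 0.2646 0.049 ]
```

View pics/w3z.png

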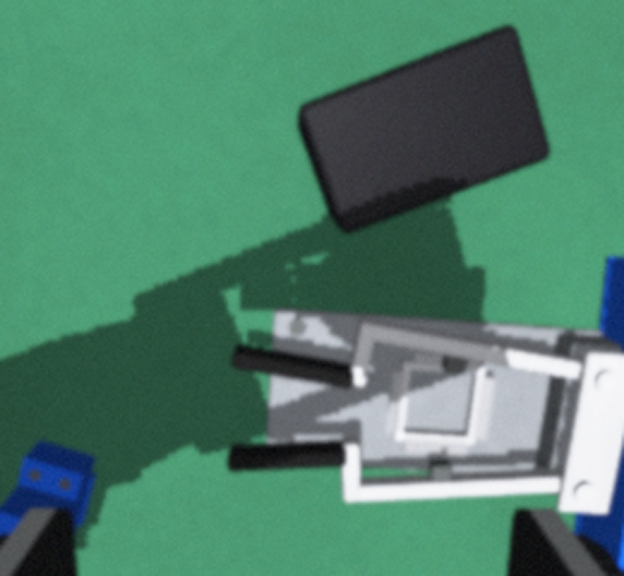

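```bash
cat >> h.py <<'E'
def T2(x,y,yaw,P): return np.asarray(P)@rpy([0,0,yaw]).T+[x,y,0]
def lines(im,c,pose,polys,crop,f,col=(0,0,255)):
    l,t,r,b=crop
    o=cv2.resize(im[t:b,l:r,::-1],None,fx=f,fy=f,interpolation=cv2.INTER_CUBIC).copy()
    for P in polys:
        uv=(proj(c,T2(*pose,P))-[l,t]+.5)*f-.5
        cv2.polylines(o,[np.round(uv*8).astype(np.int32)],False,col,1,cv2.LINE_AA,3)
    return o
def rect(x0,x1,y0,y1,z): return [[x0,y0,z],[x1,y0,z],[x1,y1,z],[x0,y1,z],[x0,y0,z]]
a=.0205
PL=[rect(-a,a,-a,a,.016),rect(-a,a,-a,a,.006),rect(-.12,-.06,.0215,.0315,.061),rect(-.12,-.06,-.0315,-.0215,.061),[[.08,.03,.05],[.08,.037,.05]],[[.08,-.03,.05],[.08,-.037,.05]]]
E
python3 - <<'E'
from h import *
im=cv2.imread('pics/w3.png')[:,:,::-1]; s=monitor.observe(); c=cam('wrist',s)
cv2.imwrite('pics/w3o.png',lines(im,c,(.650,.2617,-2),PL,(270,140,460,260),4))
E
```

```text
(no output)
```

View pics/w3o.png

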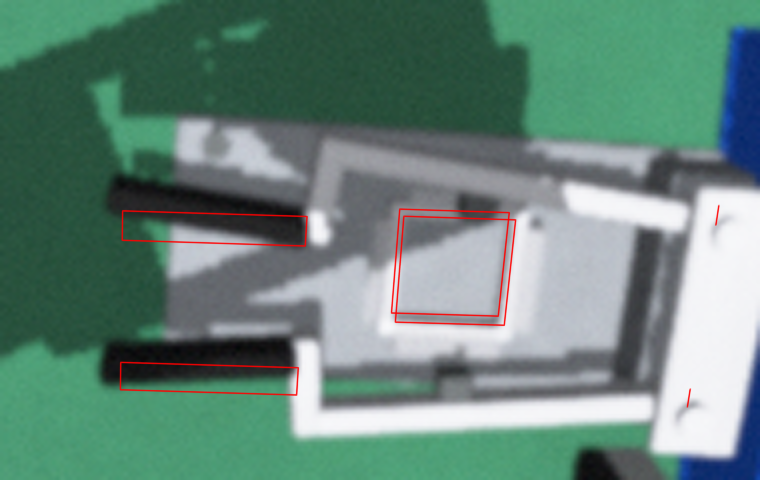

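{"fn": "step_arm", "kwargs": {"delta_pos": [[0.25,0.6,-0.15],[0.25,0.6,-0.15],[0.25,0.6,-0.15],[0.25,0.6,-0.15],[0,0,0],[0,0,0]], "roll": [0,0,0,0,0,0], "grip": [1,1,1,1,1,1]}}

```text
t: 5.42
tool_pos: [0.6105, 0.3, 0.1816]
orientation: [-90.0, -0.1, -0.1]
contact_force: [-0.2, 0.6, -0.1]
opening: 0.085
```

```bash
python3 - <<'E'
from h import *
st(); im,c=snap('wrist','w4')
for n,z in dict(pliers=0,nest=.006,grips=.049).items():
    for d in landmark_of('wrist',n): print(n,round(d['p'],2),np.round(d['at'],1),np.round(back(c,d['at'],z)[0],4))
cv2.imwrite('pics/w4o.png',lines(im,c,(.650,.2610,-3.5),PL,(210,130,470,300),3))
E
```

```text
t 5.42 p [0.6105 0.3    0.1816] o [-8.996e+01 -7.000e-02 -6.000e-02] F [-0.2  0.6 -0.1] op 0.085
pliers 0.89 [355.  209.7] [0.6471 0.264  0.    ]
nest 0.87 [357.9 213.9] [0.6498 0.261  0.006 ]
grips 0.61 [271.4 220.7] [0.5608 0.2691 0.049 ]
grips 0.18 [355.6 211. ] [0.642  0.2789 0.049 ]
```

View pics/w4o.png

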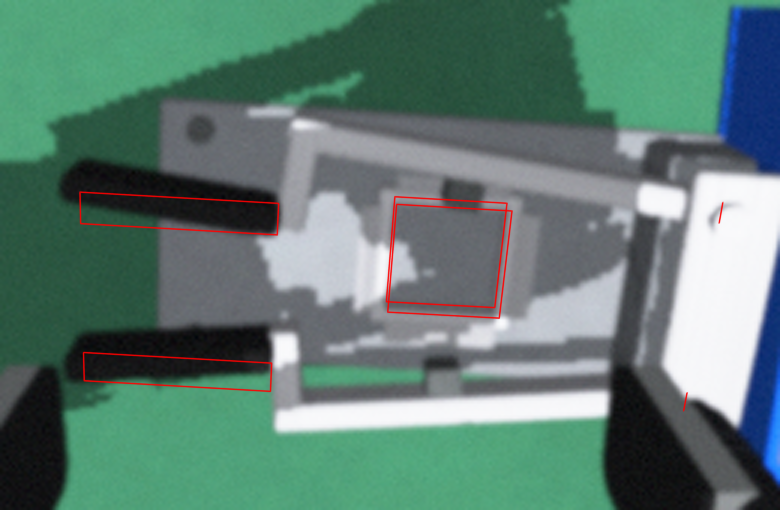

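```bash
python3 - <<'E'
from h import *
im=cv2.imread('pics/w4.png')[:,:,::-1]; s=monitor.observe(); c=cam('wrist',s)
g=cv2.LUT(im,np.array([min(255,int(1.7*i)) for i in range(256)],np.uint8))
cv2.imwrite('pics/w4p.png',lines(g,c,(.650,.2620,-3.7),PL[:2],(325,180,400,250),10))
cv2.imwrite('pics/w4q.png',cv2.resize(g[180:250,325:400,::-1],None,fx=10,fy=8,interpolation=cv2.INTER_CUBIC))
E
```

```text
(no output)
```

View pics/w4p.png

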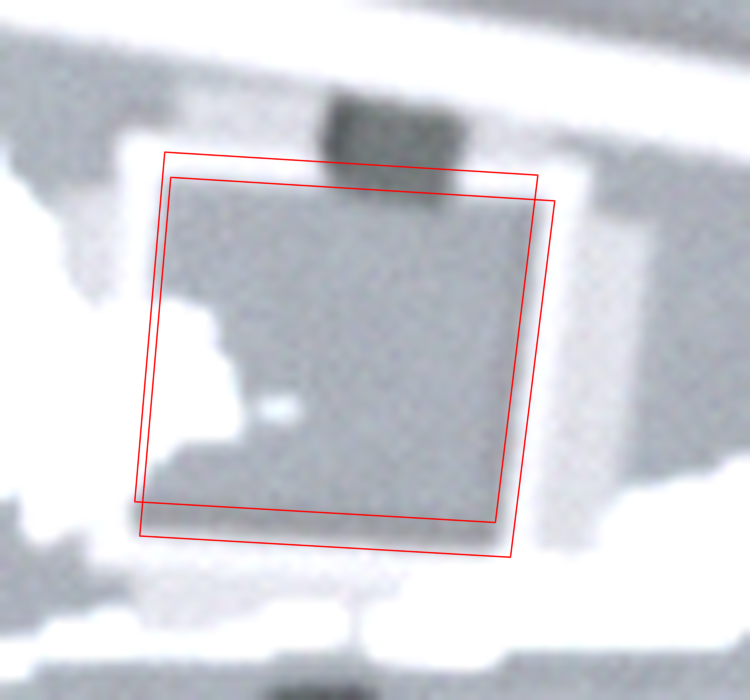

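```bash
python3 -c "
from h import *
plan([.479,-.153,.2],-32,maxs=1)"
```

```text
[[-0.26, -0.04, -0.91], [-0.21, -0.04, -0.92], [-0.16, -0.03, -0.93], [-0.11, -0.04, -0.94], [-0.06, -0.03, -0.94], [0.0, -0.04, -0.95], [0.05, -0.03, -0.94], [0.1, -0.04, -0.94]] [0.64, 0.64, 0.64, 0.64, 0.64, 0.64, 0.64, 0.64]
[[0.15, -0.03, -0.93], [0.21, -0.04, -0.92]] [0.64, 0.64]
end [ 0.479  -0.1528  0.2   ] -31.99
```

{"fn": "step_arm", "kwargs": {"delta_pos": [[-0.26,-0.04,-0.91],[-0.21,-0.04,-0.92],[-0.16,-0.03,-0.93],[-0.11,-0.04,-0.94],[-0.06,-0.03,-0.94],[0.0,-0.04,-0.95],[0.05,-0.03,-0.94],[0.1,-0.04,-0.94]], "roll": [0.64,0.64,0.64,0.64,0.64,0.64,0.64,0.64], "grip": [1,1,1,1,1,1,1,1]}}

```text
t: 6.62
tool_pos: [0.5048, -0.064, 0.1959]
orientation: [-90.0, -0.1, -25.7]
contact_force: [0.4, -0.9, -0.2]
opening: 0.0851
```

{"fn": "step_arm", "kwargs": {"delta_pos": [[0.15,-0.03,-0.93],[0.21,-0.04,-0.92],[0,0,0],[0,0,0]], "roll": [0.64,0.64,0,0], "grip": [1,1,1,1]}}

```text
t: 7.12
tool_pos: [0.4786, -0.153, 0.1988]
orientation: [-90.0, -0.0, -32.0]
contact_force: [0.4, 0.3, 0.5]
opening: 0.085
```

```bash
python3 - <<'E'
from h import *
st(); im,c=snap('wrist','w5')
a=find('wrist','module_a',c,np.array([.479,-.153])); print(a and (a[0],a[2]))
if a:
    r=fit([(c,a[1])],MOD,.479,-.153,[58]); print(np.round(r,4)); cv2.imwrite('pics/w5o.png',overlay(im,c,MOD,*r[:3])[:,:,::-1])
    P,Y=plan([*r[:2],.2],r[2]-90,dec=3)
E
```

```text
t 7.12 p [ 0.4786 -0.153   0.1988] o [-8.997e+01 -5.000e-02 -3.202e+01] F [0.4 0.3 0.5] op 0.085
(np.float64(0.00565782642741631), 0.67)
[ 4.793e-01 -1.539e-01  5.962e+01  3.020e-02]
[[0.031, -0.03, -0.023]] [-0.308]
end [ 0.4793 -0.1539  0.2   ] -30.38
```

View pics/w5o.png

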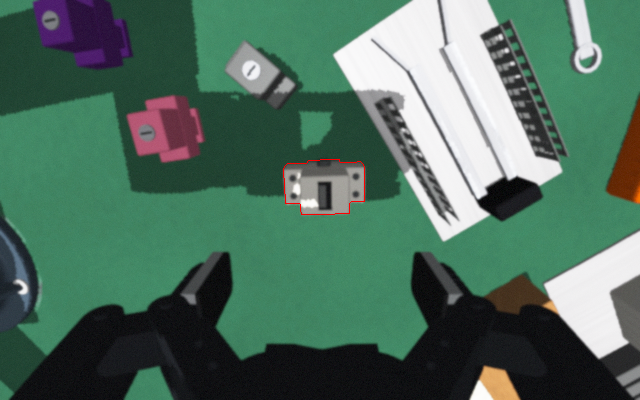

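{"fn": "step_arm", "kwargs": {"delta_pos": [[0.02,0.6,-0.02],[0,0.6,0],[0,0.6,0],[0,0.4,0],[0,0.22,0],[0,0,0],[0,0,0],[0,0,0]], "roll": [-0.25,0,0,0,0,0,0,0], "grip": [1,1,1,1,1,1,0.3,0.3], "newtons": 40}}

```text
t: 8.22
tool_pos: [0.4793, -0.155, 0.078]
orientation: [-90.0, -0.1, -30.8]
contact_force: [-0.1, 0.1, -0.4]
opening: 0.0518
```

{"fn": "step_arm", "kwargs": {"delta_pos": [[0,0,0],[0,0,0],[0,0,0],[0,0,0]], "roll": [0,0,0,0], "grip": [0.3,0.3,0.3,0.3]}}

```text
t: 8.72
tool_pos: [0.4803, -0.1557, 0.0805]
orientation: [-90.0, -0.3, -30.8]
contact_force: [-2.7, 0.9, 21.4]
opening: 0.0258
```

```bash
python3 - <<'E'
from h import *
st(); im,c=snap('wrist','w6')
E
```

```text
t 8.72 p [ 0.4803 -0.1557  0.0805] o [-90.    -0.32 -30.77] F [-2.7  0.9 21.4] op 0.0258
```

View pics/w6.png

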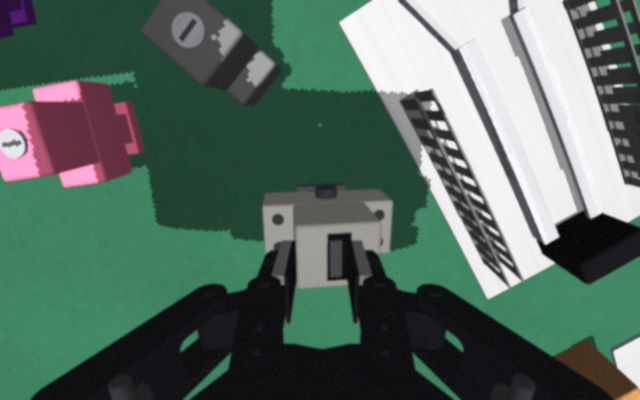

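```bash
python3 - <<'E'
from h import *
im=cv2.imread('pics/w6.png');cv2.imwrite('pics/w6z.png',cv2.resize(im[160:320,230:430],None,fx=4,fy=3.75,interpolation=cv2.INTER_CUBIC))
im,c=snap('scene');cv2.imwrite('pics/s6.png',cv2.resize(im[130:270,200:360,::-1],None,fx=4,fy=4,interpolation=cv2.INTER_CUBIC))
st()
E
```

```text
t 8.82 p [ 0.4804 -0.1557  0.0805] o [-90.    -0.32 -30.78] F [-2.2  1.1 20.7] op 0.026
```

View pics/w6z.png

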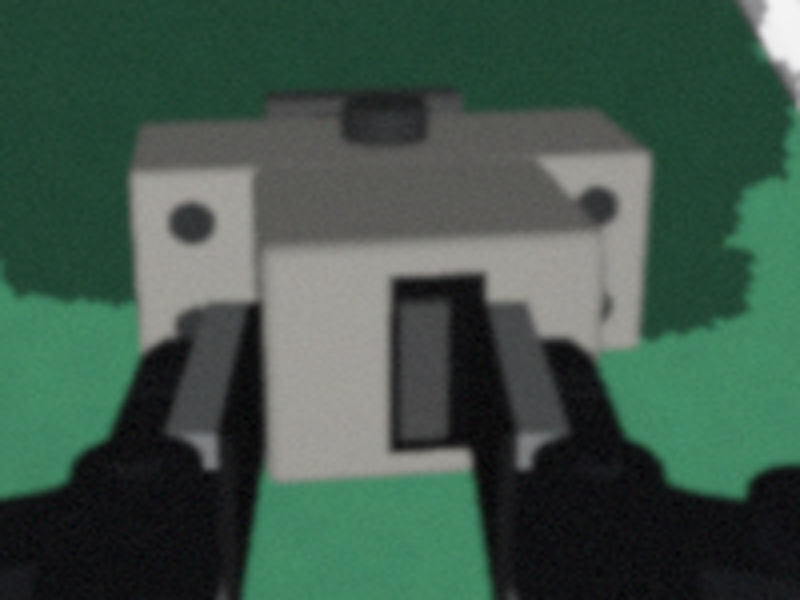

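View pics/s6.png

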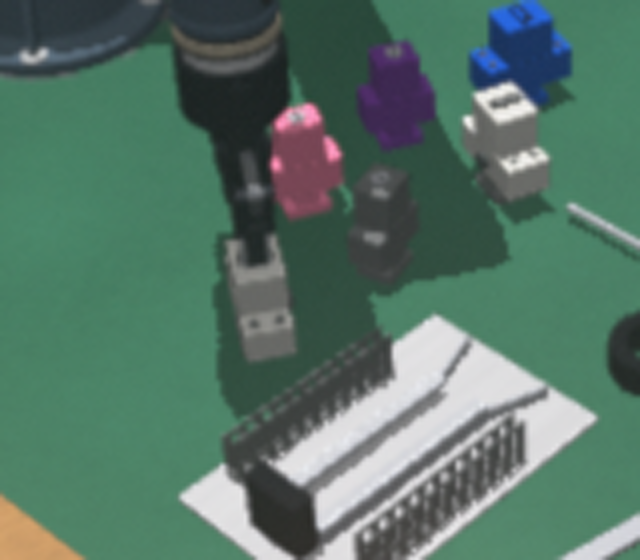

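```bash
python3 - <<'E'
from h import *
print(arm.finger_overhang)
E
```

```text
0.022
```

{"fn": "step_arm", "kwargs": {"delta_pos": [[0,0,0],[0,0,0],[0,0,0],[0,0,0]], "roll": [0,0,0,0], "grip": [1,1,1,1]}}

```text
t: 9.32
tool_pos: [0.4785, -0.1547, 0.0769]
orientation: [-90.0, 0.0, -30.8]
contact_force: [0.2, 0.5, -0.1]
opening: 0.0851
```

```bash
python3 - <<'E'
from h import *
st(); im,c=snap('wrist','w7')
cv2.imwrite('pics/w7z.png',cv2.resize(im[160:320,200:440,::-1],None,fx=3.3,fy=3.3,interpolation=cv2.INTER_CUBIC))
im,c=snap('scene');cv2.imwrite('pics/s7.png',cv2.resize(im[130:270,200:360,::-1],None,fx=4,fy=4,interpolation=cv2.INTER_CUBIC))
E
```

```text
t 9.32 p [ 0.4785 -0.1547  0.0769] o [-9.000e+01  4.000e-02 -3.078e+01] F [ 0.2  0.5 -0.1] op 0.0851
```

View pics/w7z.png

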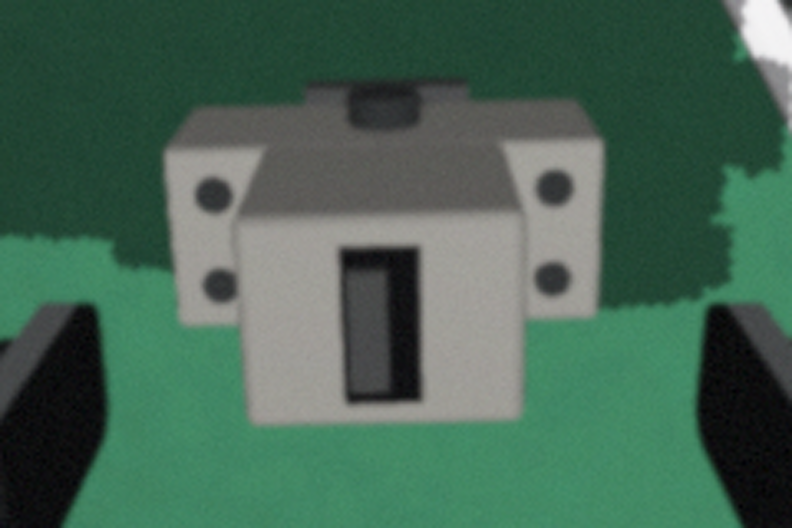

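View pics/s7.png

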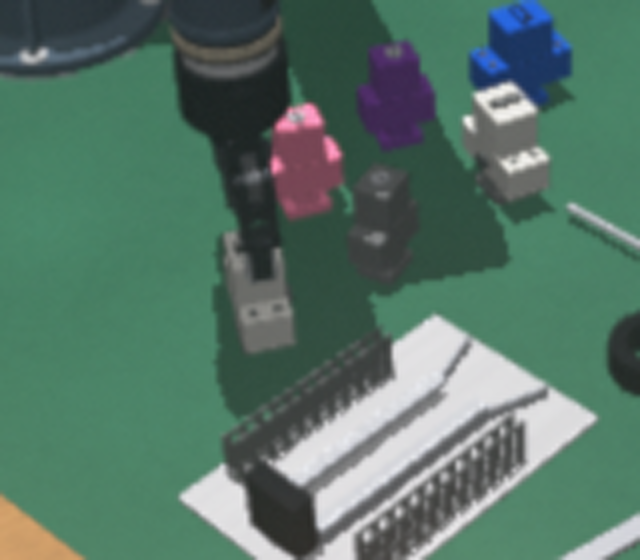

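{"fn": "step_arm", "kwargs": {"delta_pos": [[0,0.12,0],[0,0.12,0],[0,0,0],[0,0,0],[0,0,0],[0,0,0]], "roll": [0,0,0,0,0,0], "grip": [1,1,0.62,0.62,0.62,0.62], "newtons": 20}}

```text
t: 10.18
tool_pos: [0.4789, -0.1548, 0.0654]
orientation: [-90.0, -0.0, -30.8]
contact_force: [-0.8, 0.0, -0.1]
opening: 0.053
```

```bash
python3 - <<'E'
from h import *
st(); im,c=snap('wrist','w8')
cv2.imwrite('pics/w8z.png',cv2.resize(im[160:320,200:440,::-1],None,fx=3.3,fy=3.3,interpolation=cv2.INTER_CUBIC))
im,c=snap('scene');cv2.imwrite('pics/s8.png',cv2.resize(im[150:250,210:310,::-1],None,fx=6,fy=6,interpolation=cv2.INTER_CUBIC))
E
```

```text
t 10.18 p [ 0.4789 -0.1548  0.0654] o [-9.000e+01 -2.000e-02 -3.077e+01] F [-0.8  0.  -0.1] op 0.053
```

View pics/w8z.png

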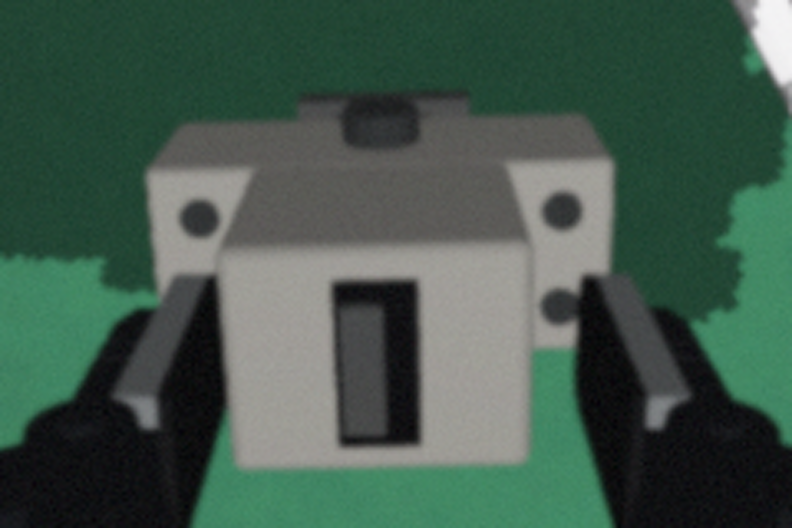

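View pics/s8.png

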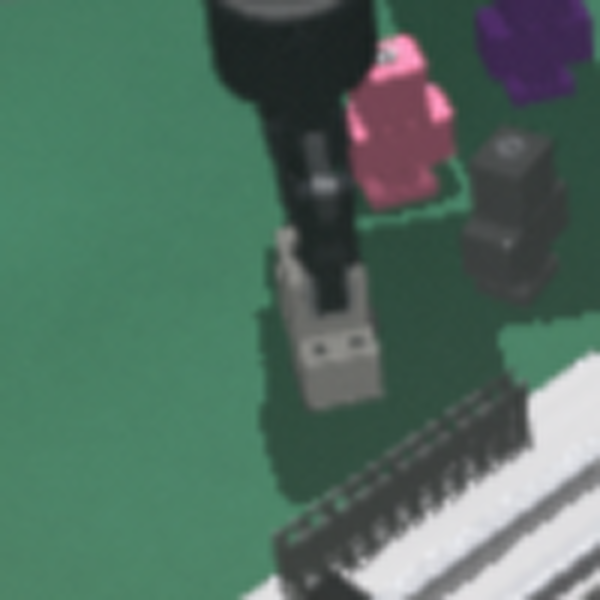

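{"fn": "step_arm", "kwargs": {"delta_pos": [[-0.09,0,0],[0,0.06,0],[0,0,0],[0,0,0]], "roll": [0,0,0,0], "grip": [0.62,0.62,0.62,0.56], "newtons": 20}}

```text
t: 10.78
tool_pos: [0.4749, -0.1525, 0.0621]
orientation: [-90.0, 0.0, -30.8]
contact_force: [0.5, -0.6, 0.5]
opening: 0.0479
```

```bash
python3 - <<'E'
from h import *
st(); im,c=snap('wrist','w9')
cv2.imwrite('pics/w9z.png',cv2.resize(im[160:320,200:440,::-1],None,fx=3.3,fy=3.3,interpolation=cv2.INTER_CUBIC))
E
```

```text
t 10.78 p [ 0.4749 -0.1525  0.0621] o [-90.     0.   -30.77] F [ 0.5 -0.6  0.5] op 0.0479
```

View pics/w9z.png

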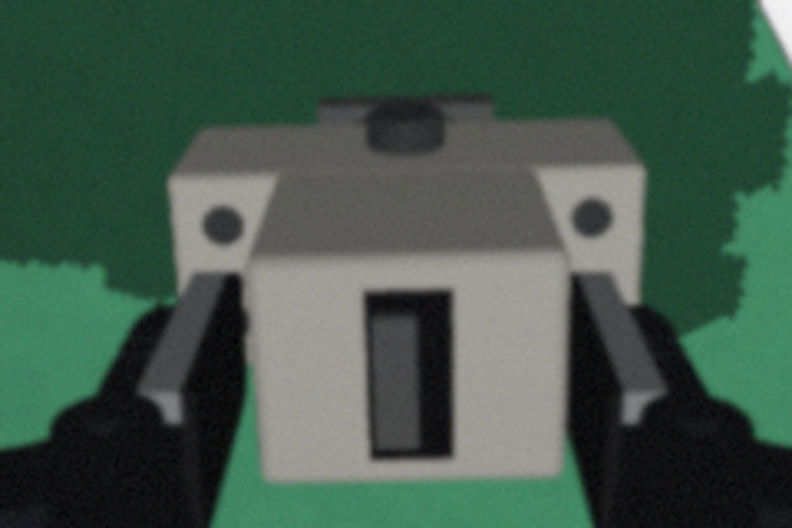

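{"fn": "step_arm", "kwargs": {"delta_pos": [[0,0,0],[0,0,0],[0,0,0],[0,0,0]], "roll": [0,0,0,0], "grip": [0.45,0.4,0.3,0.3], "newtons": 40}}

```text
t: 11.32
tool_pos: [0.4752, -0.1527, 0.0624]
orientation: [-90.0, -0.1, -30.8]
contact_force: [-0.2, -0.9, 3.3]
opening: 0.0429
```

```bash
python3 - <<'E'
from h import *
st(); im,c=snap('wrist','w10')
cv2.imwrite('pics/w10z.png',cv2.resize(im[160:320,200:440,::-1],None,fx=3.3,fy=3.3,interpolation=cv2.INTER_CUBIC))
E
```

```text
t 11.32 p [ 0.4752 -0.1527  0.0624] o [-9.000e+01 -5.000e-02 -3.077e+01] F [-0.2 -0.9  3.3] op 0.0429
```

View pics/w10z.png

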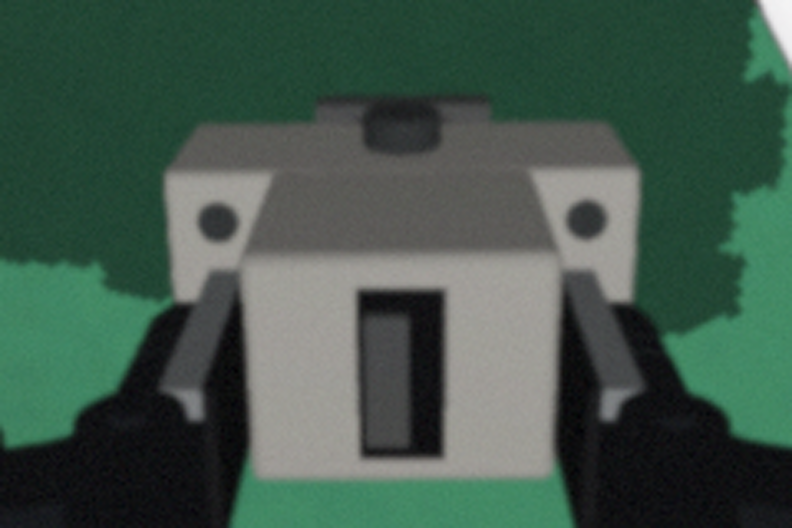

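```bash
python3 -c "
from h import *
s=st();P=s['tool_pos'].copy();P[2]+=.14
plan([.6495,.2615,.2],-3.5,start=(P,s['orientation'][2]),maxs=1)"
```

```text
t 11.38 p [ 0.4752 -0.1527  0.0624] o [-9.000e+01 -5.000e-02 -3.077e+01] F [ 0.7 -0.4  4. ] op 0.0432
[[-0.14, 0.01, 0.99], [-0.09, 0.0, 0.99], [-0.03, 0.01, 1.0], [0.02, 0.0, 1.0], [0.07, 0.01, 1.0], [0.13, 0.0, 0.99], [0.18, 0.01, 0.98], [0.23, 0.0, 0.97]] [-0.61, -0.61, -0.6, -0.61, -0.6, -0.61, -0.6, -0.61]
[[0.28, 0.01, 0.96]] [-0.6]
end [0.6495 0.2615 0.1999] -3.52
```

{"fn": "step_arm", "kwargs": {"delta_pos": [[0,-0.4,0],[0,-0.6,0],[0,-0.9,0],[0,-0.9,0]], "roll": [0,0,0,0], "grip": [0.3,0.3,0.3,0.3]}}

```text
t: 11.88
tool_pos: [0.4735, -0.1516, 0.2022]
orientation: [-90.0, 0.2, -30.8]
contact_force: [0.8, -0.6, -3.5]
opening: 0.043
```

{"fn": "step_arm", "kwargs": {"delta_pos": [[-0.14,0.01,0.99],[-0.09,0.0,0.99],[-0.03,0.01,1.0],[0.02,0.0,1.0],[0.07,0.01,1.0],[0.13,0.0,0.99],[0.18,0.01,0.98],[0.23,0.0,0.97]], "roll": [-0.61,-0.61,-0.6,-0.61,-0.6,-0.61,-0.6,-0.61], "grip": [0.3,0.3,0.3,0.3,0.3,0.3,0.3,0.3]}}

```text
t: 12.88
tool_pos: [0.6287, 0.2171, 0.1981]
orientation: [-90.1, 0.3, -6.4]
contact_force: [0.9, -1.8, -3.1]
opening: 0.0432
```

{"fn": "step_arm", "kwargs": {"delta_pos": [[0.28,0.01,0.96],[0,0,0],[0,0.6,0],[0,0.6,0],[0,0,0],[0,0,0]], "roll": [-0.6,0,0,0,0,0], "grip": [0.3,0.3,0.3,0.3,0.3,0.3]}}

```text
t: 13.62
tool_pos: [0.6493, 0.2613, 0.14]
orientation: [-90.0, 0.0, -3.6]
contact_force: [0.4, -0.2, -2.2]
opening: 0.0428
```

```bash
python3 - <<'E'
from h import *
s=st(); im,c=snap('wrist','w11')
cv2.imwrite('pics/w11o.png',lines(im,c,(.6495,.2615,-3.5),PL,(160,130,480,330),2.4,(0,0,255)))
im,c=snap('scene');cv2.imwrite('pics/s11.png',cv2.resize(im[100:230,330:490,::-1],None,fx=5,fy=4.6,interpolation=cv2.INTER_CUBIC))
E
```

```text
t 13.62 p [0.6493 0.2613 0.14  ] o [-9.001e+01  1.000e-02 -3.560e+00] F [ 0.4 -0.2 -2.2] op 0.0428
```

View pics/w11o.png

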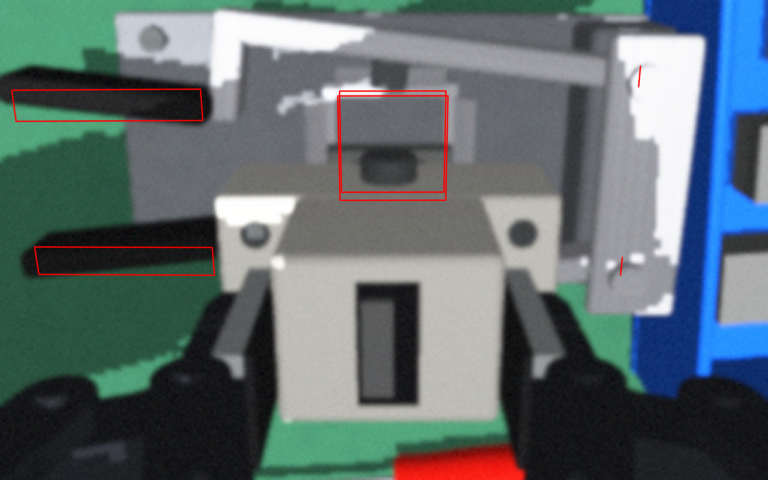

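View pics/s11.png

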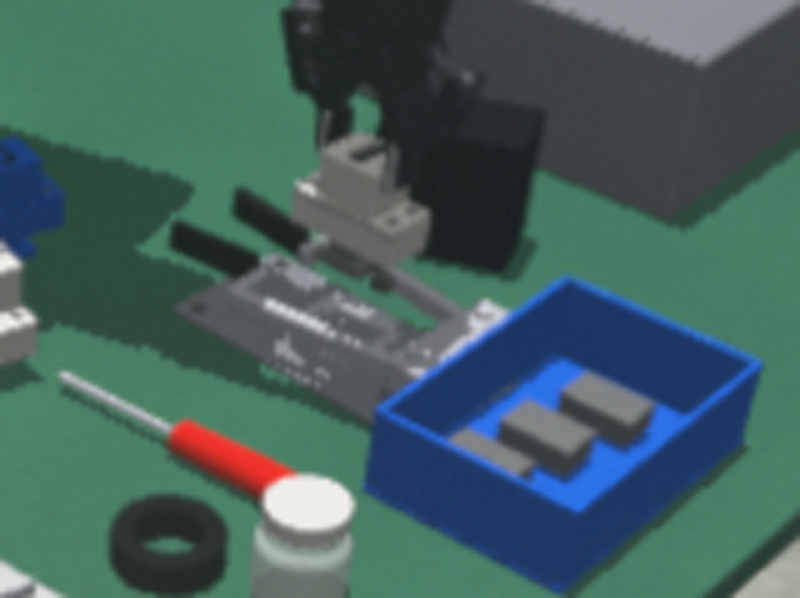

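{"fn": "step_arm", "kwargs": {"delta_pos": [[0,0.5,0],[0,0.5,0],[0,0.15,0],[0,0.1,0],[0,0,0]], "roll": [0,0,0,0,0], "grip": [0.3,0.3,0.3,0.3,0.3]}}

```text
t: 14.35
tool_pos: [0.6499, 0.2619, 0.0781]
orientation: [-90.0, -0.1, -3.5]
contact_force: [-0.0, 0.3, -3.0]
opening: 0.0432
```

{"fn": "step_arm", "kwargs": {"delta_pos": [[0,0.08,0],[0,0.06,0],[0,0.04,0],[0,0,0]], "roll": [0,0,0,0], "grip": [0.3,0.3,0.3,0.3]}}

```text
t: 14.85
tool_pos: [0.6494, 0.2618, 0.0687]
orientation: [-90.0, -0.0, -3.5]
contact_force: [-0.2, -1.1, -0.3]
opening: 0.043
```

```bash
python3 - <<'E'
from h import *
s=st(); im,c=snap('scene');cv2.imwrite('pics/s12.png',cv2.resize(im[100:230,330:490,::-1],None,fx=5,fy=4.6,interpolation=cv2.INTER_CUBIC))
im,c=snap('wrist','w12')
E
```

```text
t 14.85 p [0.6494 0.2618 0.0687] o [-8.999e+01 -2.000e-02 -3.520e+00] F [-0.2 -1.1 -0.3] op 0.043
```

View pics/s12.png

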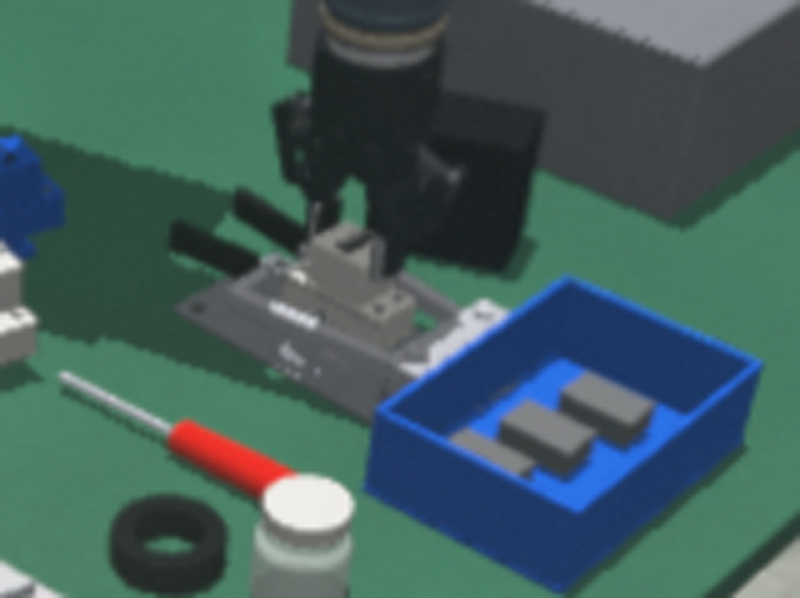

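View pics/w12.png

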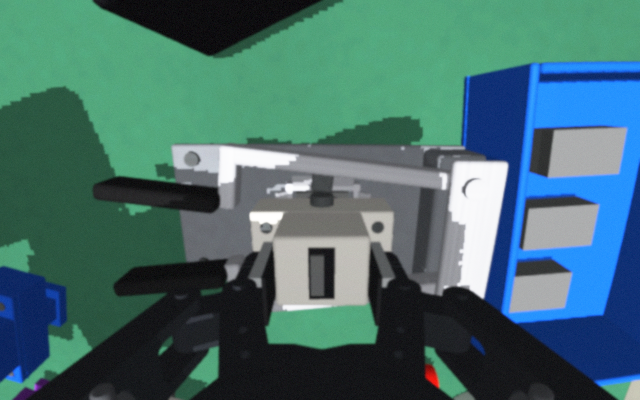

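```bash
python3 -c "
from h import *
plan([.5597,.267,.2],86.5,start=([.6494,.2618,.2087],-3.5),maxs=1)"
```

```text
[[-0.09, 0.01, 0.0], [-0.09, 0.01, 0.01], [-0.09, 0.01, 0.02], [-0.09, 0.01, 0.02], [-0.09, 0.01, 0.03], [-0.09, 0.01, 0.04], [-0.08, 0.01, 0.04], [-0.08, 0.01, 0.05]] [-0.95, -0.95, -0.95, -0.95, -0.95, -0.95, -0.95, -0.95]
[[-0.08, 0.01, 0.06], [-0.07, 0.01, 0.06], [-0.06, 0.01, 0.07], [-0.06, 0.01, 0.08], [-0.05, 0.01, 0.08], [-0.05, 0.01, 0.08], [-0.04, 0.01, 0.09], [-0.03, 0.01, 0.09]] [-0.95, -0.94, -0.95, -0.95, -0.94, -0.94, -0.95, -0.94]
[[-0.02, 0.0, 0.09], [-0.02, 0.01, 0.1], [-0.01, 0.0, 0.09]] [-0.95, -0.94, -0.95]
end [0.5599 0.2668 0.2002] 86.5
```

{"fn": "step_arm", "kwargs": {"delta_pos": [[0,0,0],[0,0,0],[0,-0.4,0],[0,-0.8,0],[0,-0.8,0],[0,-0.8,0]], "roll": [0,0,0,0,0,0], "grip": [0.75,0.75,0.75,0.75,0.75,0.9]}}

```text
t: 15.7
tool_pos: [0.6496, 0.2619, 0.2113]
orientation: [-90.0, -0.1, -3.5]
contact_force: [0.7, 0.3, -0.0]
opening: 0.0765
```

{"fn": "step_arm", "kwargs": {"delta_pos": [[-0.09,0.01,0.0],[-0.09,0.01,0.01],[-0.09,0.01,0.02],[-0.09,0.01,0.02],[-0.09,0.01,0.03],[-0.09,0.01,0.04],[-0.08,0.01,0.04],[-0.08,0.01,0.05]], "roll": [-0.95,-0.95,-0.95,-0.95,-0.95,-0.95,-0.95,-0.95], "grip": [1,1,1,1,1,1,1,1]}}

```text
t: 16.7
tool_pos: [0.6125, 0.2642, 0.206]
orientation: [-90.0, -0.1, 34.6]
contact_force: [0.2, 0.2, -0.7]
opening: 0.0856
```

{"fn": "step_arm", "kwargs": {"delta_pos": [[-0.08,0.01,0.06],[-0.07,0.01,0.06],[-0.06,0.01,0.07],[-0.06,0.01,0.08],[-0.05,0.01,0.08],[-0.05,0.01,0.08],[-0.04,0.01,0.09],[-0.03,0.01,0.09]], "roll": [-0.95,-0.94,-0.95,-0.95,-0.94,-0.94,-0.95,-0.94], "grip": [1,1,1,1,1,1,1,1]}}

```text
t: 17.7
tool_pos: [0.5743, 0.2663, 0.202]
orientation: [-90.1, -0.1, 72.4]
contact_force: [0.4, -0.7, 0.5]
opening: 0.0852
```

{"fn": "step_arm", "kwargs": {"delta_pos": [[-0.02,0.0,0.09],[-0.02,0.01,0.1],[-0.01,0.0,0.09],[0,0.5,0],[0,0.5,0],[0,0,0],[0,0,0]], "roll": [-0.95,-0.94,-0.95,0,0,0,0], "grip": [1,1,1,1,1,1,1]}}

```text
t: 18.58
tool_pos: [0.5607, 0.2671, 0.1513]
orientation: [-90.1, -0.0, 86.5]
contact_force: [0.7, 0.7, -0.4]
opening: 0.0853
```

```bash
python3 - <<'E'
from h import *
s=st(); im,c=snap('wrist','w13')
tp=s['tool_pos']; print(proj(c,[[tp[0],tp[1],.061],[*tp]]))
for n,z in dict(grips=.049).items():
    for d in landmark_of('wrist',n): print(n,round(d['p'],2),np.round(d['at'],1),np.round(back(c,d['at'],z)[0],4))
E
```

```text
t 18.57 p [0.5607 0.2671 0.1513] o [-9.014e+01 -5.000e-02  8.648e+01] F [ 0.7  0.7 -0.4] op 0.0853
[[320.68550637 203.65507948]
 [320.52466363 254.85727004]]
grips 0.73 [324.3 198.8] [0.5604 0.2702 0.049 ]
grips 0.71 [322.9 268.6] [0.6263 0.265  0.049 ]
```

View pics/w13.png

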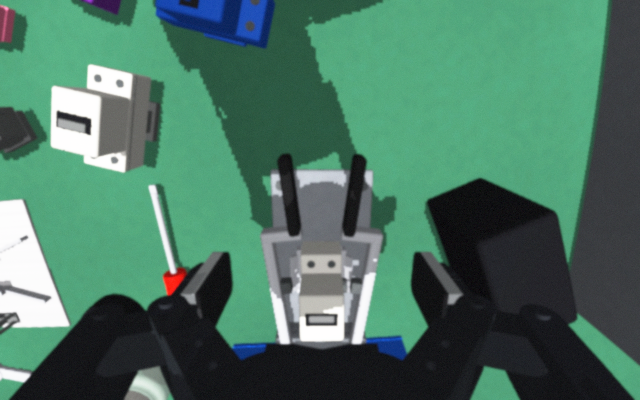

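```bash
python3 - <<'E'
from h import *
s=st(); c=cam('wrist',s)
print(back(c,[[428,203],[480,179],[557,213],[480,243],[455,308]],.11))
print(back(c,[[287,195],[356,195]],.061))
E
```

```text
t 18.68 p [0.5608 0.2672 0.1515] o [-9.017e+01 -6.000e-02  8.648e+01] F [-0.7 -0.8  0.3] op 0.0856
[[0.54945518 0.33735167 0.11      ]
 [0.53550573 0.37039166 0.11      ]
 [0.5621253  0.42631475 0.11      ]
 [0.58030774 0.37443444 0.11      ]
 [0.63137155 0.36100568 0.11      ]]
[[0.55198657 0.24068732 0.061     ]
 [0.55542962 0.2958981  0.061     ]]
```

{"fn": "step_arm", "kwargs": {"delta_pos": [[0.02,0.4,0.06],[0,0.5,0],[0,0.5,0],[0,0.4,0],[0,0.19,0],[0,0,0]], "roll": [0,0,0,0,0,0], "grip": [0.93,0.93,0.93,0.93,0.93,0.93]}}

```text
t: 19.42
tool_pos: [0.557, 0.2681, 0.0504]
orientation: [-90.0, -0.0, 86.5]
contact_force: [-0.7, -0.1, -0.7]
opening: 0.0797
```

```bash
python3 - <<'E'
from h import *
s=st(); im,c=snap('wrist','w14')
im,c=snap('scene');cv2.imwrite('pics/s14.png',cv2.resize(im[100:230,330:490,::-1],None,fx=5,fy=4.6,interpolation=cv2.INTER_CUBIC))
E
```

```text
t 19.43 p [0.557  0.2681 0.0504] o [-90.    -0.    86.48] F [-0.7 -0.1 -0.7] op 0.0797
```

View pics/w14.png

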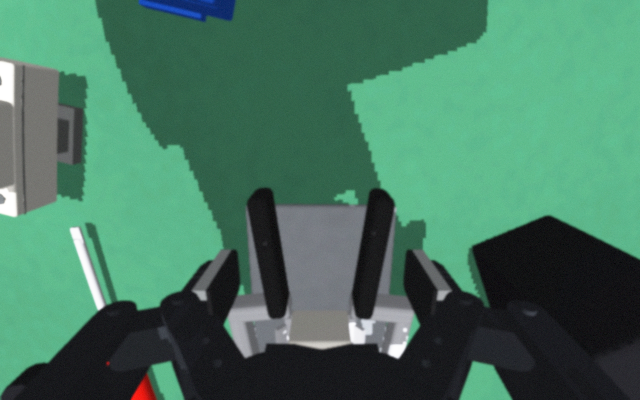

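View pics/s14.png

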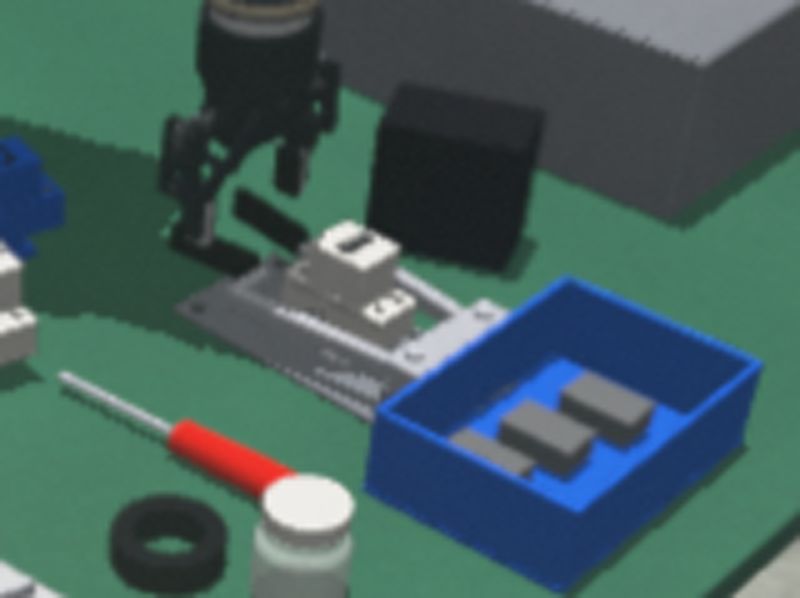

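{"fn": "step_arm", "kwargs": {"delta_pos": [[0,0.08,0],[0,0,0],[0,0,0],[0,0,0],[0,0,0],[0,0,0]], "roll": [0,0,0,0,0,0], "grip": [0.8,0.7,0.6,0.5,0.4,0.35], "newtons": 40}}

```text
t: 20.27
tool_pos: [0.5575, 0.2676, 0.0471]
orientation: [-90.1, 0.0, 86.5]
contact_force: [0.5, -3.8, 6.1]
opening: 0.0299
```

{"fn": "step_arm", "kwargs": {"delta_pos": [[0,0,0],[0,0,0],[0,0,0],[0,0,0],[0,0,0],[0,0,0]], "roll": [0,0,0,0,0,0], "grip": [0.3,0.25,0.2,0.15,0.1,0.1]}}

```text
t: 21.02
tool_pos: [0.5574, 0.2676, 0.0468]
orientation: [-90.1, 0.0, 86.5]
contact_force: [0.8, -5.9, 6.9]
opening: 0.0195
```

```bash
python3 - <<'E'
from h import *
s=st(); im,c=snap('wrist','w15')
im,c=snap('scene');cv2.imwrite('pics/s15.png',cv2.resize(im[100:230,330:490,::-1],None,fx=5,fy=4.6,interpolation=cv2.INTER_CUBIC))
E
```

```text
t 21.02 p [0.5574 0.2676 0.0468] o [-9.006e+01  2.000e-02  8.647e+01] F [ 0.8 -5.9  6.9] op 0.0195
```

View pics/w15.png

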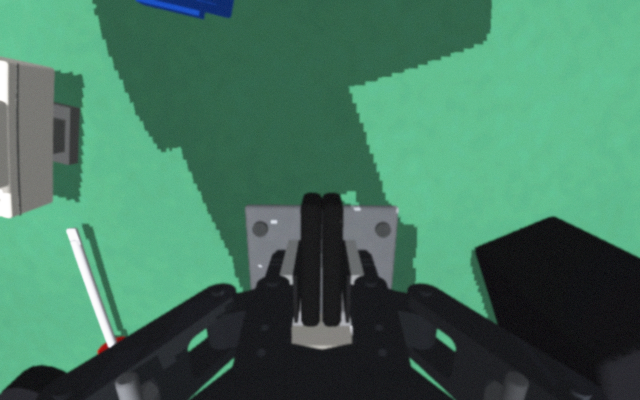

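View pics/s15.png

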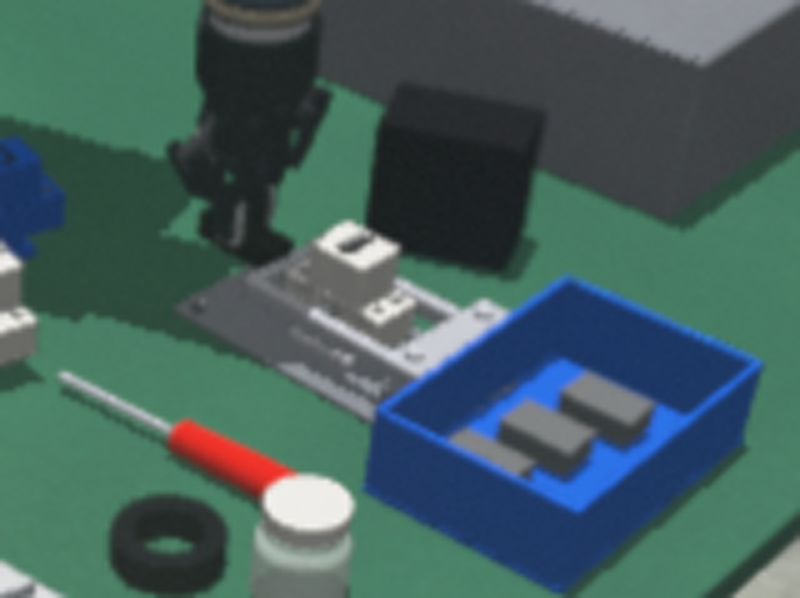

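```bash
python3 -c "
from h import *
plan([.6494,.2618,.2],-3.5,start=([.557,.268,.2],86.5),maxs=1)"
```

```text
[[0.0, 0.0, -0.1], [0.01, 0.0, -0.1], [0.02, 0.0, -0.1], [0.02, 0.0, -0.09], [0.03, 0.0, -0.09], [0.04, 0.0, -0.09], [0.05, 0.0, -0.09], [0.05, 0.0, -0.08]] [0.95, 0.95, 0.95, 0.95, 0.95, 0.95, 0.95, 0.95]
[[0.06, 0.0, -0.08], [0.06, 0.0, -0.07], [0.07, 0.0, -0.07], [0.08, 0.0, -0.06], [0.08, 0.0, -0.05], [0.08, 0.0, -0.05], [0.09, 0.0, -0.04], [0.09, 0.0, -0.03]] [0.95, 0.94, 0.95, 0.95, 0.94, 0.94, 0.95, 0.95]
[[0.1, 0.0, -0.02], [0.09, 0.0, -0.02], [0.1, 0.0, -0.01]] [0.94, 0.94, 0.95]
end [0.6494 0.2617 0.2   ] -3.5
```

{"fn": "step_arm", "kwargs": {"delta_pos": [[0,0,0],[0,0,0],[0,0,0],[0,-0.6,0],[0,-0.8,0],[0,-0.8,0],[0,-0.88,0]], "roll": [0,0,0,0,0,0,0], "grip": [0.95,0.95,0.95,0.95,0.95,0.95,1]}}

```text
t: 22.0
tool_pos: [0.5563, 0.2689, 0.2012]
orientation: [-90.0, -0.1, 86.5]
contact_force: [-0.2, 0.0, 0.4]
opening: 0.0854
```

{"fn": "step_arm", "kwargs": {"delta_pos": [[0.0,0.0,-0.1],[0.01,0.0,-0.1],[0.02,0.0,-0.1],[0.02,0.0,-0.09],[0.03,0.0,-0.09],[0.04,0.0,-0.09],[0.05,0.0,-0.09],[0.05,0.0,-0.08]], "roll": [0.95,0.95,0.95,0.95,0.95,0.95,0.95,0.95], "grip": [1,1,1,1,1,1,1,1]}}

```text
t: 23.0
tool_pos: [0.5959, 0.2667, 0.2001]
orientation: [-89.9, -0.1, 48.3]
contact_force: [-0.7, 0.4, -0.2]
opening: 0.0854
```

{"fn": "step_arm", "kwargs": {"delta_pos": [[0.06,0.0,-0.08],[0.06,0.0,-0.07],[0.07,0.0,-0.07],[0.08,0.0,-0.06],[0.08,0.0,-0.05],[0.08,0.0,-0.05],[0.09,0.0,-0.04],[0.09,0.0,-0.03]], "roll": [0.95,0.94,0.95,0.95,0.94,0.94,0.95,0.95], "grip": [1,1,1,1,1,1,1,1]}}

```text
t: 24.0
tool_pos: [0.6344, 0.2637, 0.2001]
orientation: [-89.9, -0.0, 10.5]
contact_force: [0.6, -0.7, -0.5]
opening: 0.0851
```

{"fn": "step_arm", "kwargs": {"delta_pos": [[0.1,0.0,-0.02],[0.09,0.0,-0.02],[0.1,0.0,-0.01],[0,0.5,0],[0,0,0],[0,0,0]], "roll": [0.94,0.94,0.95,0,0,0], "grip": [0.9,0.8,0.8,0.8,0.8,0.8]}}

```text
t: 24.75
tool_pos: [0.6493, 0.2623, 0.1756]
orientation: [-90.0, -0.0, -3.5]
contact_force: [0.2, 0.3, -0.5]
opening: 0.068
```

```bash
python3 - <<'E'
from h import *
s=st(); im,c=snap('wrist','w16')
cv2.imwrite('pics/w16z.png',lines(im,c,(.6494,.2618,-3.5),[rect(-.022,.022,-.018,.018,.091)],(200,130,440,310),3.2,(0,0,255)))
E
```

```text
t 24.75 p [0.6493 0.2623 0.1756] o [-8.996e+01 -2.000e-02 -3.500e+00] F [ 0.2  0.3 -0.5] op 0.068
```

View pics/w16z.png

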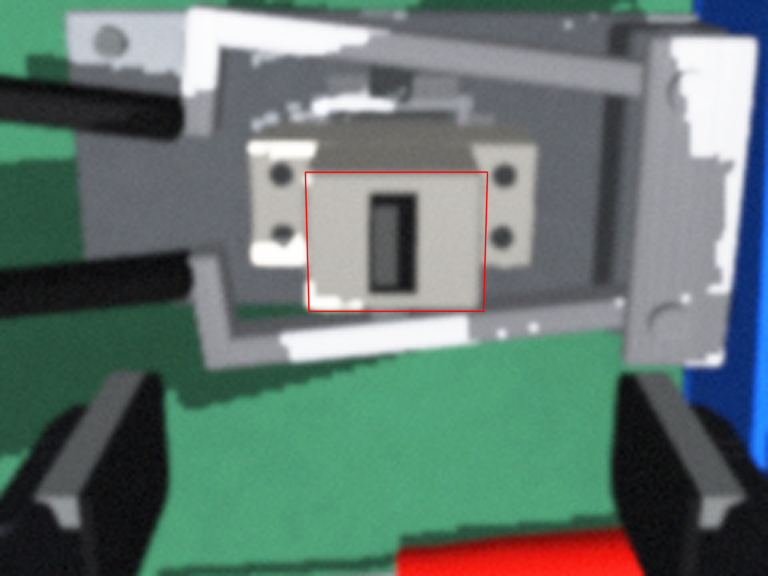

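{"fn": "step_arm", "kwargs": {"delta_pos": [[0,0.6,0],[0,0.6,0],[0,0.5,0],[0,0.3,0],[0,0.13,0],[0,0,0],[0,0,0],[0,0,0]], "roll": [0,0,0,0,0,0,0,0], "grip": [0.8,0.8,0.8,0.8,0.8,0.62,0.55,0.5]}}

```text
t: 25.8
tool_pos: [0.6502, 0.262, 0.0701]
orientation: [-90.0, -0.1, -3.5]
contact_force: [0.8, 0.4, 3.3]
opening: 0.0431
```

{"fn": "step_arm", "kwargs": {"delta_pos": [[0,0,0],[0,0,0],[0,0,0],[0,0,0]], "roll": [0,0,0,0], "grip": [0.4,0.3,0.3,0.3]}}

```text
t: 26.3
tool_pos: [0.6503, 0.2619, 0.0702]
orientation: [-90.0, -0.1, -3.5]
contact_force: [-0.2, 0.4, 5.3]
opening: 0.0428
```

{"fn": "step_arm", "kwargs": {"delta_pos": [[0,-0.1,0],[0,-0.3,0],[0,-0.6,0],[0,-0.8,0],[0,-0.8,0],[0,0,0]], "roll": [0,0,0,0,0,0], "grip": [0.3,0.3,0.3,0.3,0.3,0.3]}}

```text
t: 27.05
tool_pos: [0.6515, 0.2624, 0.2033]
orientation: [-89.9, -0.5, -3.5]
contact_force: [0.6, 1.4, -3.0]
opening: 0.0426
```

```bash
python3 - <<'E'
from h import *
s=st(); im,c=snap('wrist','w17')
cv2.imwrite('pics/w17z.png',cv2.resize(im[130:310,200:440,::-1],None,fx=3.2,fy=3.2,interpolation=cv2.INTER_CUBIC))
plan([.46,-.11,.2],-15,maxs=1)
E
```

```text
t 27.05 p [0.6515 0.2624 0.2033] o [-89.85  -0.48  -3.51] F [ 0.6  1.4 -3. ] op 0.0426
[[-0.37, 0.0, -0.85], [-0.35, 0.0, -0.86], [-0.33, 0.0, -0.87], [-0.31, 0.0, -0.87], [-0.29, 0.0, -0.88], [-0.27, 0.0, -0.89], [-0.26, 0.0, -0.89], [-0.23, 0.0, -0.9]] [0.26, 0.25, 0.26, 0.25, 0.26, 0.25, 0.26, 0.25]
[[-0.22, 0.01, -0.9]] [0.26]
end [ 0.46   -0.11    0.1998] -15.02
```

View pics/w17z.png

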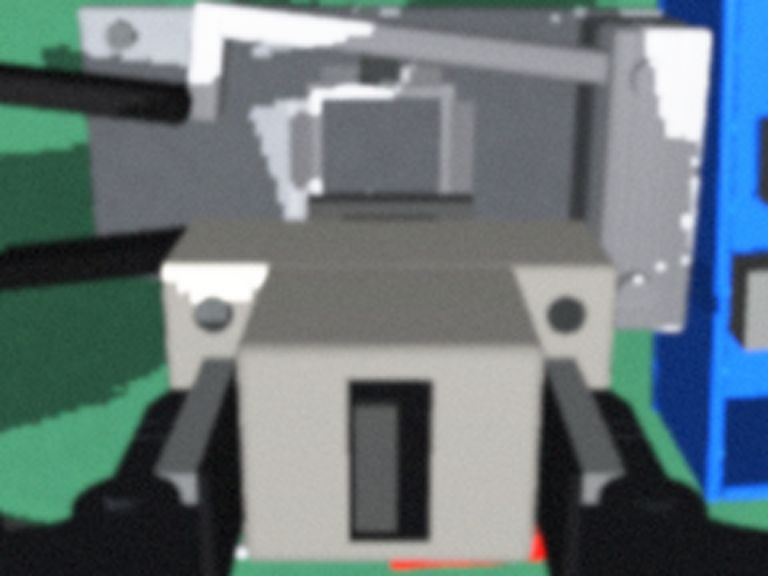

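```bash
python3 - <<'E'
from h import *
plan([.468,-.15,.2],-2,start=([.6495,.2618,.2007],-3.5),maxs=1)
E
```

```text
[[-0.31, 0.0, -0.84], [-0.31, 0.0, -0.84], [-0.32, 0.0, -0.84], [-0.32, 0.0, -0.84], [-0.32, 0.0, -0.84], [-0.32, 0.0, -0.84], [-0.33, 0.0, -0.84], [-0.33, 0.0, -0.84]] [-0.03, -0.03, -0.03, -0.03, -0.03, -0.03, -0.03, -0.03]
[[-0.33, 0.01, -0.84], [-0.33, 0.0, -0.84]] [-0.03, -0.03]
end [ 0.468  -0.1498  0.2002] -2.0
```

{"fn": "step_arm", "kwargs": {"delta_pos": [[-0.31,0.0,-0.84],[-0.31,0.0,-0.84],[-0.32,0.0,-0.84],[-0.32,0.0,-0.84],[-0.32,0.0,-0.84],[-0.32,0.0,-0.84],[-0.33,0.0,-0.84],[-0.33,0.0,-0.84]], "roll": [-0.03,-0.03,-0.03,-0.03,-0.03,-0.03,-0.03,-0.03], "grip": [0.3,0.3,0.3,0.3,0.3,0.3,0.3,0.3]}}

```text
t: 28.1
tool_pos: [0.5013, -0.0678, 0.1967]
orientation: [-89.9, 0.3, -2.3]
contact_force: [0.8, -0.5, -1.9]
opening: 0.0431
```

{"fn": "step_arm", "kwargs": {"delta_pos": [[-0.33,0.0,-0.84],[-0.33,0,-0.84],[0,0.4,0],[0,0.7,0],[0,0.7,0],[0,0.6,0],[0,0.18,0],[0,0.07,0]], "roll": [-0.03,-0.03,0,0,0,0,0,0], "grip": [0.3,0.3,0.3,0.3,0.3,0.3,0.3,0.3]}}

```text
t: 29.1
tool_pos: [0.4669, -0.1494, 0.0654]
orientation: [-89.9, 0.1, -2.0]
contact_force: [0.9, -0.7, -2.3]
opening: 0.043
```

{"fn": "step_arm", "kwargs": {"delta_pos": [[0,0,0],[0,0.04,0],[0,0,0]], "roll": [0,0,0], "grip": [0.3,0.3,0.3]}}

```text
t: 29.48
tool_pos: [0.4679, -0.15, 0.0648]
orientation: [-90.0, -0.1, -2.0]
contact_force: [-0.3, -0.9, -2.8]
opening: 0.0434
```

{"fn": "step_arm", "kwargs": {"delta_pos": [[0,0.03,0],[0,0,0],[0,0,0],[0,0,0],[0,-0.4,0],[0,-0.8,0],[0,-0.8,0],[0,-0.8,0]], "roll": [0,0,0,0,0,0,0,0], "grip": [0.3,0.6,0.75,0.75,0.75,0.75,0.9,1]}}

```text
t: 30.48
tool_pos: [0.4673, -0.1497, 0.2038]
orientation: [-90.0, 0.0, -2.0]
contact_force: [0.7, 0.2, -0.6]
opening: 0.0856
```

```bash
python3 - <<'E'
from h import *
s=st(); im,c=snap('wrist','w18')
for n,z in dict(rail=0,rail_stop=.004,rail_entry=.004).items():
    for d in landmark_of('wrist',n): print(n,round(d['p'],2),np.round(d['at'],1),np.round(back(c,d['at'],z)[0],4))
plan([.57,-.05,.28],0,maxs=1)
E
```

```text
t 30.48 p [ 0.4673 -0.1497  0.2038] o [-8.999e+01  2.000e-02 -2.020e+00] F [ 0.7  0.2 -0.6] op 0.0856
rail 0.83 [467.2 180.2] [ 0.6378 -0.1627  0.    ]
rail_stop 0.9 [459.5 254.8] [ 0.6359 -0.2579  0.004 ]
rail_entry 0.9 [471.  106.2] [ 0.6327 -0.0783  0.004 ]
[[0.49, -0.38, 0.52], [0.5, -0.39, 0.51], [0.5, -0.38, 0.51], [0.51, -0.39, 0.5]] [-0.1, -0.1, -0.1, -0.1]
end [ 0.5699 -0.05    0.2801] -0.02
```

View pics/w18.png

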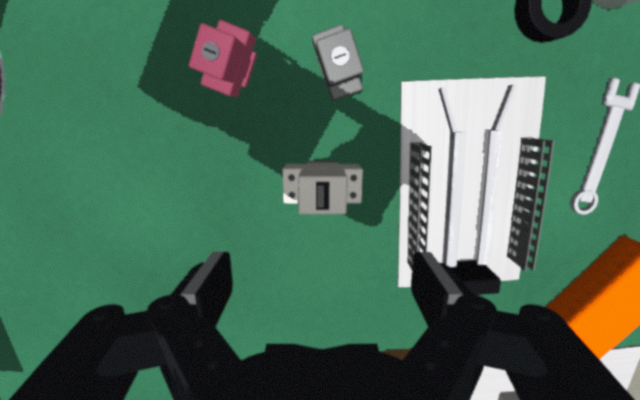

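{"fn": "step_arm", "kwargs": {"delta_pos": [[0.85,-0.4,-0.13],[0.85,-0.4,-0.13],[0.85,-0.3,-0.13],[0,0,0],[0,0,0]], "roll": [-0.13,-0.13,-0.13,0,0], "grip": [1,1,1,1,1]}}

```text
t: 31.3
tool_pos: [0.5927, -0.1715, 0.2552]
orientation: [-89.9, 0.3, -0.1]
contact_force: [-0.6, 0.7, -0.7]
opening: 0.0853
```

```bash
cat >> h.py <<'E'
RL=[rect(-.0135,.0135,-.1,.06,.0195),rect(-.025,.025,-.1,-.1,.054),rect(.058,.07,-.1,.06,.042),rect(-.07,-.058,-.1,.06,.042),rect(-.018,.018,.07,.106,.004)]
E
python3 - <<'E'
from h import *
s=st(); im,c=snap('wrist','w19')
for n,z in dict(rail=0,rail_stop=.004,rail_entry=.004).items():
    for d in landmark_of('wrist',n): print(n,round(d['p'],2),np.round(d['at'],1),np.round(back(c,d['at'],z)[0],4))
cv2.imwrite('pics/w19o.png',lines(im,c,(.6355,-.1625,-1),RL,(200,30,440,290),2.3))
E
```

```text
t 31.3 p [ 0.5927 -0.1715  0.2552] o [-8.986e+01  3.000e-01 -7.000e-02] F [-0.6  0.7 -0.7] op 0.0853
rail 0.64 [355.4 161. ] [ 0.6348 -0.164   0.    ]
rail 0.4 [235.8  56.9] [ 0.486  -0.0357  0.    ]
rail_stop 0.76 [356.3 230. ] [ 0.6384 -0.2598  0.004 ]
rail_entry 0.86 [358.8  90. ] [ 0.6362 -0.0754  0.004 ]
```

View pics/w19o.png

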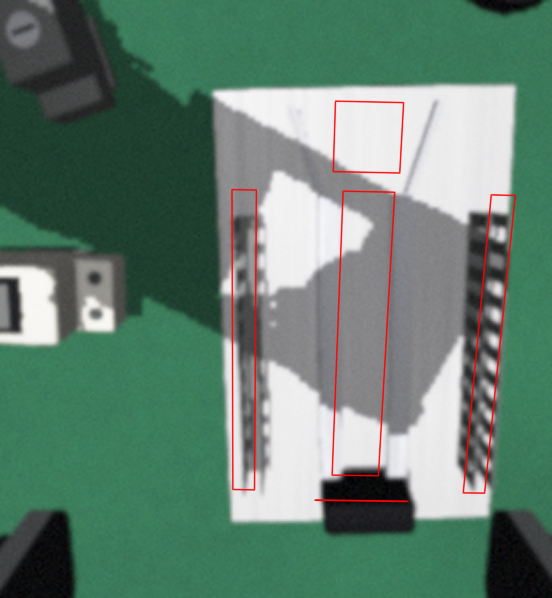

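```bash
python3 - <<'E'
from h import *
im=cv2.imread('pics/w19.png')[:,:,::-1]; s=monitor.observe(); c=cam('wrist',s)
g=cv2.LUT(im,np.array([min(255,int(255*(i/255)**.6)) for i in range(256)],np.uint8))
R2=RL[:2]+[[[-.0205,.058,.01],[-.0205,.062,.01]],[[.0205,.058,.01],[.0205,.062,.01]]]+[[[-.07,-.1,.042],[-.07,.06,.042]],[[.07,-.1,.042],[.07,.06,.042]]]+RL[4:]
cv2.imwrite('pics/w19p.png',lines(g,c,(.6355,-.163,.6),R2,(270,40,430,270),3.4 and 2.6 or 1))
cv2.imwrite('pics/w19q.png',lines(g,c,(.6355,-.163,.6),R2,(310,60,400,150),6.6))
E
```

```text
(no output)
```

View pics/w19p.png

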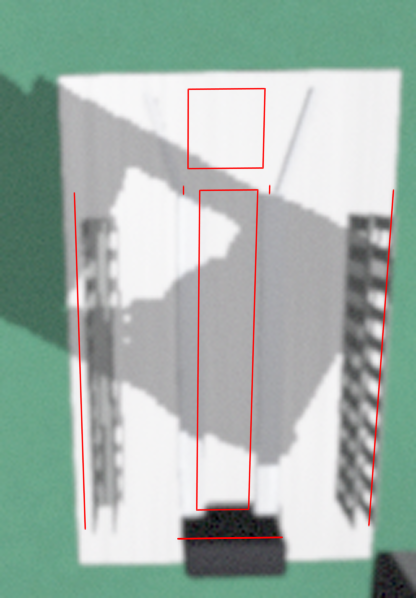

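View pics/w19q.png

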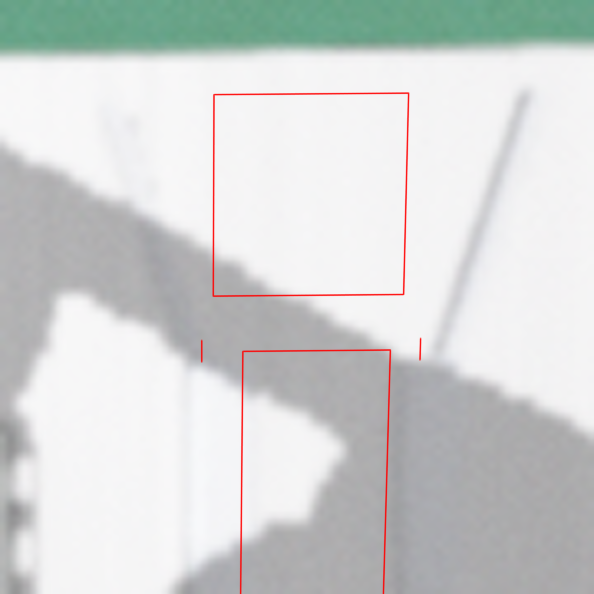

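```bash
python3 - <<'E'
from h import *
s=monitor.observe(); c=cam('wrist',s)
f=lambda u:np.array(u)/2.6+[270,40]-.3
B=lambda u,z:np.round(back(c,f(u),z),4)
print('plate',B([[57,77],[400,70],[80,562],[372,558]],.004))
print('lips top z.0195 @row480: L out,in R in,out',B([[183,480],[207,480],[257,480],[280,480]],.0195))
print('stop top',B([[183,538],[285,536]],.054))
print('guides', back(c,np.array([[185,350],[440,352],[100,95],[528,92]])/6.6+[310,60],.008))
E
```

```text
plate [[ 0.5552 -0.0518  0.004 ]
 [ 0.7159 -0.0482  0.004 ]
 [ 0.5609 -0.301   0.004 ]
 [ 0.7223 -0.2992  0.004 ]]
lips top z.0195 @row480: L out,in R in,out [[ 0.6159 -0.2468  0.0195]
 [ 0.6283 -0.2468  0.0195]
 [ 0.654  -0.2468  0.0195]
 [ 0.6658 -0.2469  0.0195]]
stop top [[ 0.6143 -0.2631  0.054 ]
 [ 0.6631 -0.2623  0.054 ]]
guides [[ 0.611964   -0.10362925  0.008     ]
 [ 0.66008572 -0.10391588  0.008     ]
 [ 0.59591617 -0.05823622  0.008     ]
 [ 0.67433664 -0.0574751   0.008     ]]
```

```bash
python3 - <<'E'
from h import *
st();plan([.4832,.0983,.18],-17.5,maxs=1)
E
```

```text
t 31.5 p [ 0.5931 -0.1719  0.2568] o [-89.93   0.14  -0.09] F [0.2 0.1 0.8] op 0.0854
[[-0.32, 0.22, 0.77], [-0.35, 0.22, 0.76], [-0.38, 0.22, 0.74], [-0.41, 0.22, 0.72], [-0.44, 0.22, 0.71], [-0.48, 0.22, 0.69], [-0.5, 0.22, 0.66]] [0.5, 0.5, 0.5, 0.5, 0.49, 0.5, 0.49]
end [0.4833 0.0983 0.1798] -17.49
```

{"fn": "step_arm", "kwargs": {"delta_pos": [[-0.32,0.22,0.77],[-0.35,0.22,0.76],[-0.38,0.22,0.74],[-0.41,0.22,0.72],[-0.44,0.22,0.71],[-0.48,0.22,0.69],[-0.5,0.22,0.66],[0,0,0]], "roll": [0.5,0.5,0.5,0.5,0.49,0.5,0.49,0], "grip": [1,1,1,1,1,0.9,0.85,0.85]}}

```text
t: 32.5
tool_pos: [0.4814, 0.0998, 0.18]
orientation: [-90.0, 0.2, -17.3]
contact_force: [0.5, -0.2, 0.4]
opening: 0.0726
```

{"fn": "step_arm", "kwargs": {"delta_pos": [[0,0,0],[0,0,0]], "roll": [0,0], "grip": [0.85,0.85]}}

```text
t: 32.75
tool_pos: [0.4856, 0.0969, 0.1812]
orientation: [-90.0, -0.1, -17.5]
contact_force: [-0.7, 0.2, 0.5]
opening: 0.073
```

```bash
python3 - <<'E'
from h import *
st(); im,c=snap('wrist','w20')
a=find('wrist','module_a',c,np.array([.483,.098])); print(a and (a[0],a[2]))
if a:
    r=fit([(c,a[1])],MOD,.483,.098,[-107.5]); print(np.round(r,4)); cv2.imwrite('pics/w20o.png',overlay(im,c,MOD,*r[:3])[:,:,::-1])
    P,Y=plan([*r[:2],.18],r[2]+90,dec=3)
E
```

```text
t 32.75 p [0.4856 0.0969 0.1812] o [-89.99  -0.09 -17.55] F [-0.7  0.2  0.5] op 0.073
(np.float64(0.004269395336678162), 0.92)
[ 4.831000e-01  9.930000e-02 -1.076308e+02  3.590000e-02]
[[-0.057, 0.021, 0.032]] [0.014]
end [0.4831 0.0993 0.18  ] -17.63
```

View pics/w20o.png

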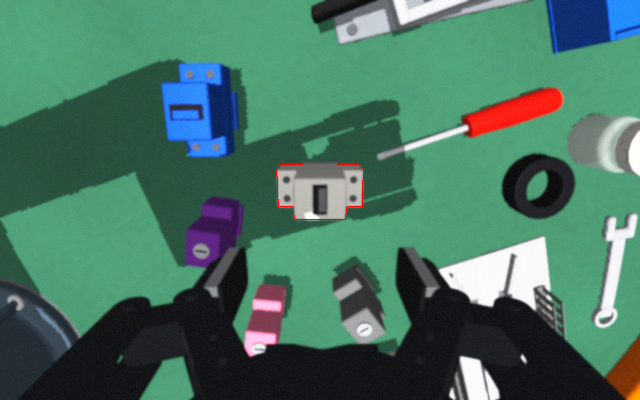

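{"fn": "step_arm", "kwargs": {"delta_pos": [[-0.01,0.5,0.02],[0,0.6,0],[0,0.6,0],[0,0.4,0],[0,0.25,0],[0,0,0],[0,0,0]], "roll": [0.02,0,0,0,0,0,0], "grip": [0.85,0.85,0.85,0.85,0.75,0.65,0.62]}}

```text
t: 33.72
tool_pos: [0.4851, 0.0988, 0.0638]
orientation: [-90.0, -0.1, -17.6]
contact_force: [-0.2, -0.8, 0.3]
opening: 0.0529
```

```bash
python3 - <<'E'
from h import *
st(); im,c=snap('wrist','w21')
cv2.imwrite('pics/w21z.png',cv2.resize(im[160:320,200:440,::-1],None,fx=3.3,fy=3.3,interpolation=cv2.INTER_CUBIC))
E
```

```text
t 33.73 p [0.4851 0.0988 0.0638] o [-8.998e+01 -8.000e-02 -1.759e+01] F [-0.2 -0.8  0.3] op 0.0529
```

View pics/w21z.png

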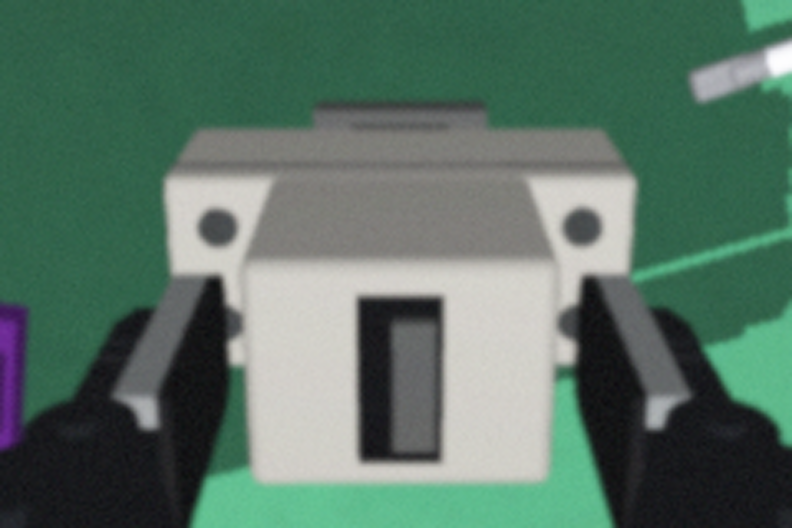

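{"fn": "step_arm", "kwargs": {"delta_pos": [[0,0.02,0],[0,0,0],[0,0,0],[0,0,0],[0,0,0],[0,0,0]], "roll": [0,0,0,0,0,0], "grip": [0.57,0.5,0.45,0.4,0.3,0.3]}}

```text
t: 34.52
tool_pos: [0.4849, 0.099, 0.063]
orientation: [-90.0, -0.1, -17.6]
contact_force: [-0.4, -0.4, 6.3]
opening: 0.0432
```

{"fn": "step_arm", "kwargs": {"delta_pos": [[0,-0.2,0],[0,-0.5,0],[0,-0.7,0],[0,-0.7,0],[0,-0.6,0],[0,0,0]], "roll": [0,0,0,0,0,0], "grip": [0.3,0.3,0.3,0.3,0.3,0.3]}}

```text
t: 35.28
tool_pos: [0.4857, 0.099, 0.1992]
orientation: [-89.9, -0.3, -17.6]
contact_force: [1.4, -0.3, -3.8]
opening: 0.0431
```

```bash
python3 - <<'E'
from h import *
st(); im,c=snap('wrist','w22');plan([.6494,.2618,.20],-3.5,maxs=1)
E
```

```text
t 35.27 p [0.4857 0.099  0.1992] o [-89.92  -0.29 -17.56] F [ 1.4 -0.3 -3.8] op 0.0431
[[0.43, -0.01, 0.82], [0.47, -0.01, 0.8], [0.51, -0.01, 0.77], [0.55, -0.01, 0.75], [0.59, -0.01, 0.72]] [-0.56, -0.56, -0.56, -0.57, -0.56]
end [0.6496 0.2619 0.2002] -3.52
```

{"fn": "step_arm", "kwargs": {"delta_pos": [[0.43,-0.01,0.82],[0.47,-0.01,0.8],[0.51,-0.01,0.77],[0.55,-0.01,0.75],[0.59,-0.01,0.72],[0,0.3,0],[0,0.7,0],[0,0.7,0]], "roll": [-0.56,-0.56,-0.56,-0.57,-0.56,0,0,0], "grip": [0.3,0.3,0.3,0.3,0.3,0.3,0.3,0.3]}}

```text
t: 36.33
tool_pos: [0.6471, 0.2609, 0.111]
orientation: [-90.1, 0.3, -3.5]
contact_force: [-0.3, -0.3, -2.4]
opening: 0.0426
```

{"fn": "step_arm", "kwargs": {"delta_pos": [[0,0.4,0],[0,0,0],[0,0,0]], "roll": [0,0,0], "grip": [0.3,0.3,0.3]}}

```text
t: 36.7
tool_pos: [0.6504, 0.2618, 0.0956]
orientation: [-90.0, -0.1, -3.5]
contact_force: [0.7, -1.4, -2.3]
opening: 0.0428
```

Good alignment; lower into the nest.

{"fn": "step_arm", "kwargs": {"delta_pos": [[-0.01,0.25,0],[0,0.12,0],[0,0.08,0],[0,0.06,0],[0,0.03,0],[0,0,0],[0,0,0]], "roll": [0,0,0,0,0,0,0], "grip": [0.3,0.3,0.3,0.3,0.3,0.3,0.3]}}

```text
t: 37.58
tool_pos: [0.6495, 0.262, 0.0691]
orientation: [-90.0, -0.1, -3.5]
contact_force: [-2.8, -0.5, 5.4]
opening: 0.0428
```

```bash
python3 - <<'E'
from h import *
s=st(); im,c=snap('scene');cv2.imwrite('pics/s22.png',cv2.resize(im[100:230,330:490,::-1],None,fx=5,fy=4.6,interpolation=cv2.INTER_CUBIC))
E
```

```text
t 37.58 p [0.6495 0.262  0.0691] o [-8.998e+01 -8.000e-02 -3.520e+00] F [-2.8 -0.5  5.4] op 0.0428
```

View pics/s22.png

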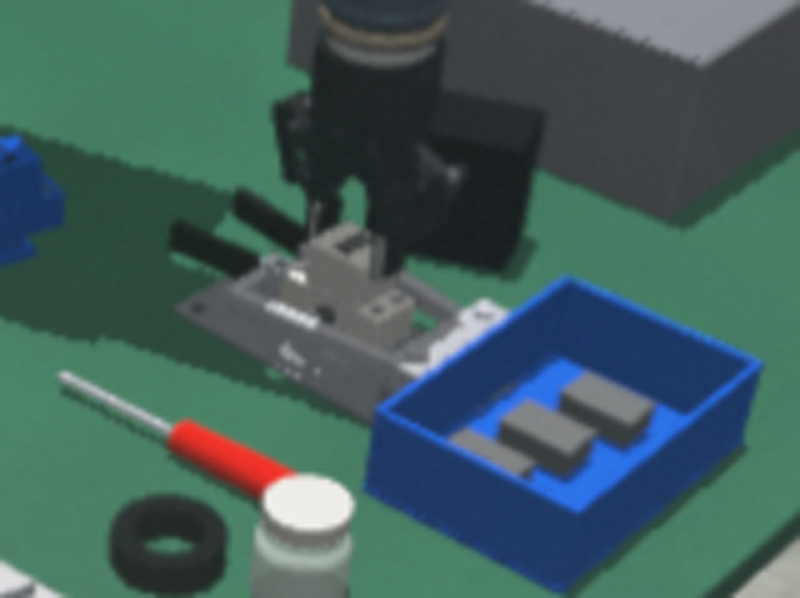

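Seated, same as before. Release and go to the grips with the same moves.

{"fn": "step_arm", "kwargs": {"delta_pos": [[0,0,0],[0,0,0],[0,-0.4,0],[0,-0.8,0],[0,-0.8,0],[0,-0.8,0]], "roll": [0,0,0,0,0,0], "grip": [0.75,0.75,0.75,0.75,0.75,0.9]}}

```text
t: 38.38
tool_pos: [0.6494, 0.2619, 0.2105]
orientation: [-90.0, -0.1, -3.5]
contact_force: [-0.7, -0.1, -0.4]
opening: 0.0766
```

{"fn": "step_arm", "kwargs": {"delta_pos": [[-0.09,0.01,0.0],[-0.09,0.01,0.01],[-0.09,0.01,0.02],[-0.09,0.01,0.02],[-0.09,0.01,0.03],[-0.09,0.01,0.04],[-0.08,0.01,0.04],[-0.08,0.01,0.05]], "roll": [-0.95,-0.95,-0.95,-0.95,-0.95,-0.95,-0.95,-0.95], "grip": [1,1,1,1,1,1,1,1]}}

```text
t: 39.38
tool_pos: [0.6123, 0.2642, 0.2052]
orientation: [-90.0, -0.1, 34.6]
contact_force: [-0.8, 0.5, 0.7]
opening: 0.0853
```

{"fn": "step_arm", "kwargs": {"delta_pos": [[-0.08,0.01,0.06],[-0.07,0.01,0.06],[-0.06,0.01,0.07],[-0.06,0.01,0.08],[-0.05,0.01,0.08],[-0.05,0.01,0.08],[-0.04,0.01,0.09],[-0.03,0.01,0.09]], "roll": [-0.95,-0.94,-0.95,-0.95,-0.94,-0.94,-0.95,-0.94], "grip": [1,1,1,1,1,1,1,1]}}

```text
t: 40.38
tool_pos: [0.5741, 0.2663, 0.2012]
orientation: [-90.1, -0.1, 72.4]
contact_force: [-0.6, 0.2, -0.1]
opening: 0.0853
```

{"fn": "step_arm", "kwargs": {"delta_pos": [[-0.02,0.0,0.09],[-0.02,0.01,0.1],[-0.01,0.0,0.15],[0,0.5,0],[0,0.5,0],[0,0,0],[0,0,0]], "roll": [-0.95,-0.94,-0.95,0,0,0,0], "grip": [1,1,1,1,1,0.93,0.93]}}

```text
t: 41.25
tool_pos: [0.5575, 0.2676, 0.1507]
orientation: [-90.1, -0.0, 86.5]
contact_force: [0.1, 0.6, 0.5]
opening: 0.0793
```

```bash
python3 - <<'E'
from h import *
s=st(); im,c=snap('wrist','w23')
tp=s['tool_pos']; print(proj(c,[[tp[0],tp[1],.061]]))
E
```

```text
t 41.25 p [0.5575 0.2676 0.1507] o [-9.013e+01 -4.000e-02  8.648e+01] F [0.1 0.6 0.5] op 0.0793
[[320.68905137 203.92092282]]
```

View pics/w23.png

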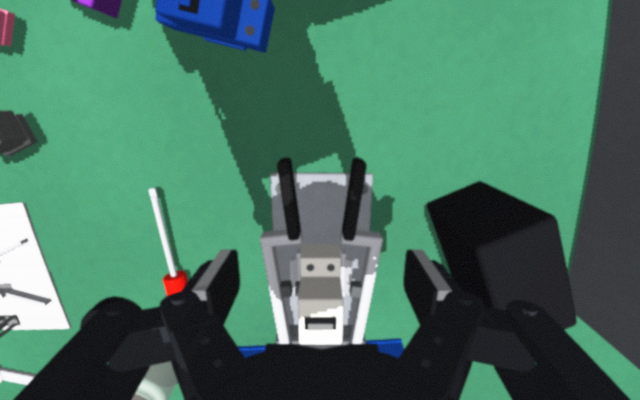

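Same view as before; grips at columns 288 and 355. Descend to z ≈ 0.047 and squeeze.

{"fn": "step_arm", "kwargs": {"delta_pos": [[0.01,0.5,0],[0,0.5,0],[0,0.5,0],[0,0.4,0],[0,0.15,0],[0,0,0]], "roll": [0,0,0,0,0,0], "grip": [0.93,0.93,0.93,0.93,0.93,0.93]}}

```text
t: 42.05
tool_pos: [0.5571, 0.268, 0.0473]
orientation: [-90.0, -0.0, 86.5]
contact_force: [-0.6, -0.4, 0.4]
opening: 0.0792
```

{"fn": "step_arm", "kwargs": {"delta_pos": [[0,0.02,0],[0,0,0],[0,0,0],[0,0,0],[0,0,0],[0,0,0]], "roll": [0,0,0,0,0,0], "grip": [0.8,0.7,0.6,0.5,0.4,0.35], "newtons": 40}}

```text
t: 42.8
tool_pos: [0.5575, 0.2676, 0.0467]
orientation: [-90.1, 0.0, 86.5]
contact_force: [0.9, -2.7, 6.8]
opening: 0.0301
```

{"fn": "step_arm", "kwargs": {"delta_pos": [[0,0,0],[0,0,0],[0,0,0],[0,0,0],[0,0,0],[0,0,0]], "roll": [0,0,0,0,0,0], "grip": [0.3,0.25,0.2,0.15,0.1,0.1]}}

```text
t: 43.55
tool_pos: [0.5574, 0.2676, 0.0464]
orientation: [-90.1, 0.0, 86.5]
contact_force: [1.4, -3.7, 6.3]
opening: 0.0197
```

{"fn": "step_arm", "kwargs": {"delta_pos": [[0,0,0],[0,0,0],[0,0,0],[0,-0.6,0],[0,-0.8,0],[0,-0.8,0],[0,-0.88,0]], "roll": [0,0,0,0,0,0,0], "grip": [0.95,0.95,0.95,0.95,0.95,0.95,1]}}

```text
t: 44.42
tool_pos: [0.556, 0.2684, 0.2006]
orientation: [-89.9, -0.0, 86.5]
contact_force: [0.4, -0.4, -0.2]
opening: 0.0855
```

Same turn back to the nest.

{"fn": "step_arm", "kwargs": {"delta_pos": [[0.0,0.0,-0.1],[0.01,0.0,-0.1],[0.02,0.0,-0.1],[0.02,0.0,-0.09],[0.03,0.0,-0.09],[0.04,0.0,-0.09],[0.05,0.0,-0.09],[0.05,0.0,-0.08]], "roll": [0.95,0.95,0.95,0.95,0.95,0.95,0.95,0.95], "grip": [1,1,1,1,1,1,1,1]}}

```text
t: 45.42
tool_pos: [0.5956, 0.2661, 0.1995]
orientation: [-89.9, -0.0, 48.3]
contact_force: [-0.1, -0.6, 0.6]
opening: 0.0855
```

{"fn": "step_arm", "kwargs": {"delta_pos": [[0.06,0.0,-0.08],[0.06,0.0,-0.07],[0.07,0.0,-0.07],[0.08,0.0,-0.06],[0.08,0.0,-0.05],[0.08,0.0,-0.05],[0.09,0.0,-0.04],[0.09,0.0,-0.03]], "roll": [0.95,0.94,0.95,0.95,0.94,0.94,0.95,0.95], "grip": [1,1,1,1,1,1,1,1]}}

```text
t: 46.42
tool_pos: [0.6341, 0.2631, 0.1994]
orientation: [-89.9, 0.0, 10.5]
contact_force: [-0.9, 0.3, 0.2]
opening: 0.0855
```

{"fn": "step_arm", "kwargs": {"delta_pos": [[0.1,0.0,-0.02],[0.09,0.0,-0.02],[0.1,0.0,-0.01],[0,0.5,0],[0,0,0],[0,0,0]], "roll": [0.94,0.94,0.95,0,0,0], "grip": [0.9,0.8,0.8,0.8,0.8,0.8]}}

```text
t: 47.18
tool_pos: [0.6491, 0.2619, 0.175]
orientation: [-90.0, -0.0, -3.5]
contact_force: [0.8, -0.6, 0.4]
opening: 0.0683
```

```bash
python3 - <<'E'
from h import *
s=st(); im,c=snap('wrist','w24')
cv2.imwrite('pics/w24z.png',lines(im,c,(.6494,.2618,-3.5),[rect(-.022,.022,-.018,.018,.091)],(200,130,440,310),3.2,(0,0,255)))
im,c=snap('scene');cv2.imwrite('pics/s24.png',cv2.resize(im[100:270,200:480,::-1],None,fx=2.8,fy=2.8,interpolation=cv2.INTER_CUBIC))
E
```

```text
t 47.17 p [0.6491 0.2619 0.175 ] o [-89.97  -0.    -3.51] F [ 0.8 -0.6  0.4] op 0.0683
```

View pics/w24z.png

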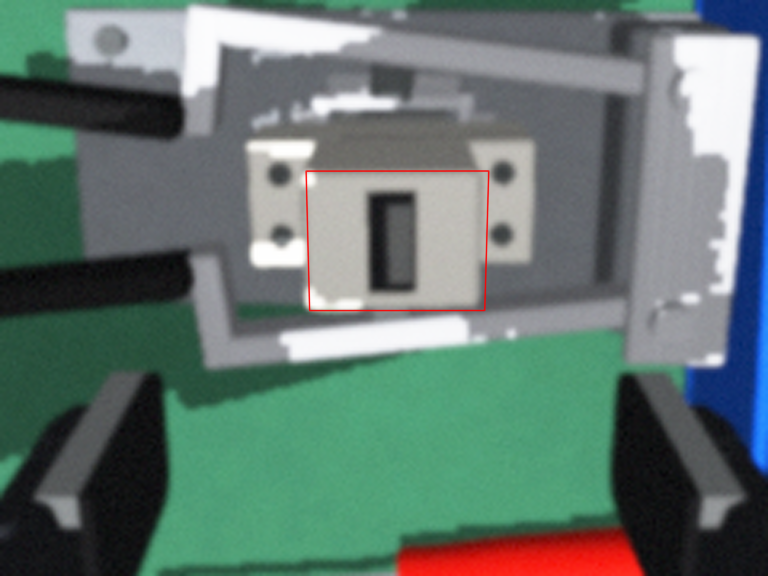

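View pics/s24.png

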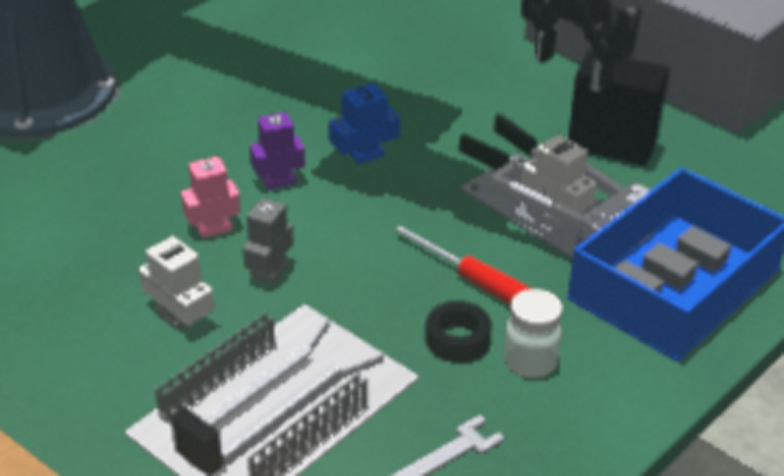

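{"fn": "step_arm", "kwargs": {"delta_pos": [[0,0.6,0],[0,0.6,0],[0,0.5,0],[0,0.3,0],[0,0.13,0],[0,0,0],[0,0,0],[0,0,0]], "roll": [0,0,0,0,0,0,0,0], "grip": [0.8,0.8,0.8,0.8,0.8,0.62,0.55,0.5]}}

```text
t: 48.28
tool_pos: [0.6499, 0.2618, 0.0696]
orientation: [-89.9, -0.1, -3.5]
contact_force: [-0.0, -0.8, 1.9]
opening: 0.0433
```

{"fn": "step_arm", "kwargs": {"delta_pos": [[0,0,0],[0,0,0],[0,0,0],[0,0,0]], "roll": [0,0,0,0], "grip": [0.4,0.3,0.3,0.3], "newtons": 50}}

```text
t: 48.78
tool_pos: [0.65, 0.2618, 0.0697]
orientation: [-89.9, -0.1, -3.5]
contact_force: [-0.3, 1.1, 5.0]
opening: 0.0428
```

{"fn": "step_arm", "kwargs": {"delta_pos": [[0,-0.1,0],[0,-0.3,0],[0,-0.6,0],[0,-0.8,0],[0,-0.8,0],[0,0,0],[0,0,0]], "roll": [0,0,0,0,0,0,0], "grip": [0.3,0.3,0.3,0.3,0.3,0.3,0.3]}}

```text
t: 49.65
tool_pos: [0.6478, 0.2612, 0.1972]
orientation: [-90.0, 0.2, -3.5]
contact_force: [-0.8, 0.4, -2.5]
opening: 0.043
```

```bash
python3 - <<'E'
from h import *
s=st(); im,c=snap('wrist','w25')
im,c=snap('scene');cv2.imwrite('pics/s25.png',cv2.resize(im[90:190,350:450,::-1],None,fx=6,fy=6,interpolation=cv2.INTER_CUBIC))
plan([.6358,-.07,.2],1.35,maxs=1)
E
```

```text
t 49.65 p [0.6478 0.2612 0.1972] o [-90.05   0.15  -3.52] F [-0.8  0.4 -2.5] op 0.043
[[0.03, -0.01, -0.95], [0.01, -0.01, -0.95], [0.0, -0.01, -0.94], [-0.01, -0.01, -0.95], [-0.02, -0.01, -0.94], [-0.03, -0.02, -0.95], [-0.05, -0.01, -0.94]] [-0.14, -0.14, -0.14, -0.14, -0.14, -0.14, -0.13]
end [ 0.6356 -0.0699  0.1998] 1.33
```

View pics/s25.png

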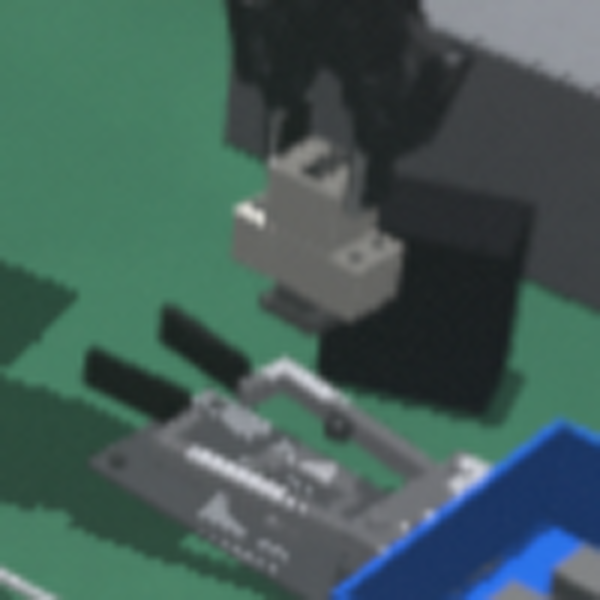

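{"fn": "step_arm", "kwargs": {"delta_pos": [[0.0,-0.01,-0.95],[0.0,-0.01,-0.95],[0.0,-0.01,-0.94],[-0.01,-0.01,-0.95],[-0.02,-0.01,-0.94],[-0.03,-0.02,-0.95],[-0.05,-0.01,-0.94]], "roll": [-0.14,-0.14,-0.14,-0.14,-0.14,-0.14,-0.13], "grip": [0.3,0.3,0.3,0.3,0.3,0.3,0.3]}}

```text
t: 50.62
tool_pos: [0.6341, -0.0706, 0.2003]
orientation: [-89.9, 0.2, 1.3]
contact_force: [0.7, -0.0, -2.5]
opening: 0.0427
```

{"fn": "step_arm", "kwargs": {"delta_pos": [[0,0.5,0],[0,0.7,0],[0,0.6,0],[0,0,0],[0,0,0]], "roll": [0,0,0,0,0], "grip": [0.3,0.3,0.3,0.3,0.3]}}

```text
t: 51.25
tool_pos: [0.6357, -0.0694, 0.1123]
orientation: [-90.0, -0.0, 1.3]
contact_force: [-0.3, -0.0, -1.9]
opening: 0.0428
```

```bash
python3 - <<'E'
from h import *
s=st(); im,c=snap('wrist','w26')
cv2.imwrite('pics/w26o.png',lines(im,c,(.6382,-.1625,1.35),RL,(180,30,460,330),2))
im,c=snap('scene');cv2.imwrite('pics/s26.png',cv2.resize(im[150:290,230:370,::-1],None,fx=4.2,fy=4.2,interpolation=cv2.INTER_CUBIC))
plan([.6361,-.0745,.0697],1.35,dec=3)
E
```

```text
t 51.25 p [ 0.6357 -0.0694  0.1123] o [-9.00e+01 -1.00e-02  1.33e+00] F [-0.3 -0.  -1.9] op 0.0428
[[-0.008, 0.877, -0.099]] [-0.003]
end [ 0.6361 -0.0745  0.0697] 1.35
```

View pics/w26o.png

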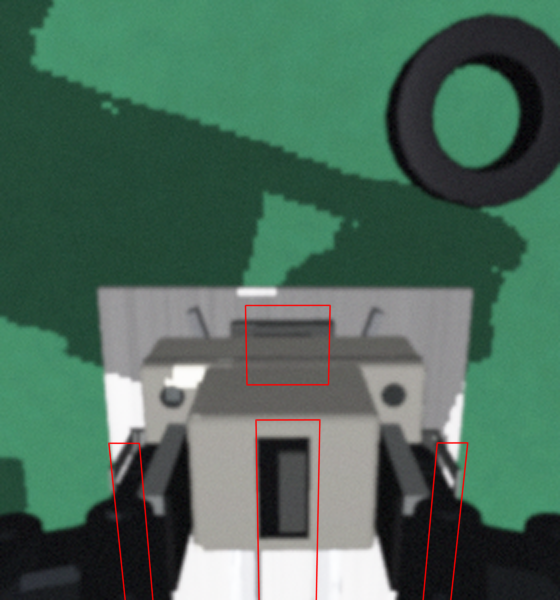

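View pics/s26.png

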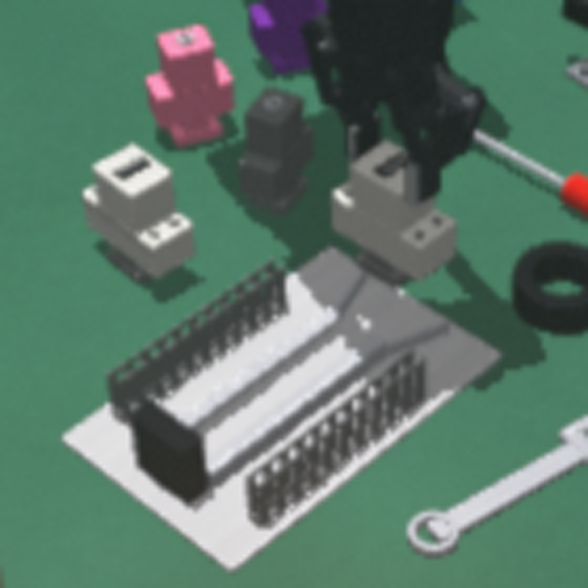

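{"fn": "step_arm", "kwargs": {"delta_pos": [[0,0.4,-0.1],[0,0.35,0],[0,0.1,0],[0,0.03,0],[0,0,0],[0,0,0]], "roll": [0,0,0,0,0,0], "grip": [0.3,0.3,0.3,0.3,0.3,0.3]}}

```text
t: 52.1
tool_pos: [0.6355, -0.0743, 0.0683]
orientation: [-90.0, -0.0, 1.3]
contact_force: [0.0, 0.6, -3.0]
opening: 0.0428
```

{"fn": "step_arm", "kwargs": {"delta_pos": [[0,0.01,0],[0,0,-0.2],[0,0,-0.2],[0,0,-0.2],[0,0,0]], "roll": [0,0,0,0,0], "grip": [0.3,0.3,0.3,0.3,0.3]}}

```text
t: 52.72
tool_pos: [0.6363, -0.1058, 0.0677]
orientation: [-90.0, -0.0, 1.2]
contact_force: [-0.1, -1.5, -0.1]
opening: 0.0427
```

{"fn": "step_arm", "kwargs": {"delta_pos": [[0,0,-0.25],[0,0,-0.3],[0,0,-0.3],[0,0,0]], "roll": [0,0,0,0], "grip": [0.3,0.3,0.3,0.3]}}

```text
t: 53.22
tool_pos: [0.6374, -0.1488, 0.0678]
orientation: [-90.0, -0.0, 1.2]
contact_force: [0.6, 0.4, -1.0]
opening: 0.0429
```

```bash
python3 - <<'E'
from h import *
s=st()
im,c=snap('scene');cv2.imwrite('pics/s27.png',cv2.resize(im[150:290,230:370,::-1],None,fx=4.2,fy=4.2,interpolation=cv2.INTER_CUBIC))
E
```

```text
t 53.23 p [ 0.6374 -0.1488  0.0678] o [-9.003e+01 -4.000e-02  1.210e+00] F [ 0.6  0.4 -1. ] op 0.0429
```

View pics/s27.png

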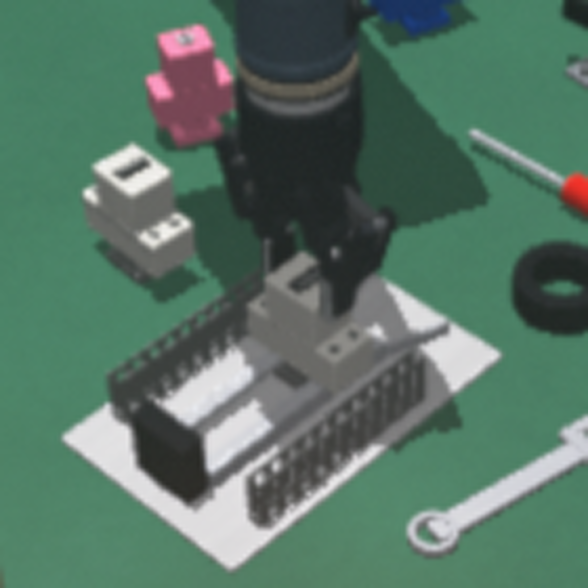

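{"fn": "step_arm", "kwargs": {"delta_pos": [[0,0,-0.4],[0,0,-0.5],[0,0,-0.5],[0,0,-0.3],[0,0,-0.1],[0,0,0]], "roll": [0,0,0,0,0,0], "grip": [0.3,0.3,0.3,0.3,0.3,0.3]}}

```text
t: 54.02
tool_pos: [0.6392, -0.2372, 0.0678]
orientation: [-90.0, -0.0, 1.3]
contact_force: [0.7, -0.5, -0.3]
opening: 0.0431
```

{"fn": "step_arm", "kwargs": {"delta_pos": [[0,0,-0.06],[0,0,-0.04],[0,0,0]], "roll": [0,0,0], "grip": [0.3,0.3,0.3]}}

```text
t: 54.4
tool_pos: [0.6394, -0.2415, 0.0678]
orientation: [-90.0, -0.0, 1.4]
contact_force: [-0.1, -0.1, -0.0]
opening: 0.043
```

{"fn": "step_arm", "kwargs": {"delta_pos": [[0,0,-0.04],[0,0,-0.04],[0,0,0]], "roll": [0,0,0], "grip": [0.3,0.3,0.3]}}

```text
t: 54.78
tool_pos: [0.6395, -0.246, 0.0678]
orientation: [-90.0, -0.0, 1.3]
contact_force: [-0.2, -0.1, 0.8]
opening: 0.0428
```

{"fn": "step_arm", "kwargs": {"delta_pos": [[0,0,-0.04],[0,0,-0.02],[0,0,0]], "roll": [0,0,0], "grip": [0.3,0.3,0.3]}}

```text
t: 55.15
tool_pos: [0.6395, -0.2464, 0.0679]
orientation: [-89.8, 0.0, 1.3]
contact_force: [0.8, 5.6, 3.2]
opening: 0.0426
```

```bash
python3 - <<'E'
from h import *
s=st()
im,c=snap('scene');cv2.imwrite('pics/s28.png',cv2.resize(im[190:290,230:330,::-1],None,fx=6,fy=6,interpolation=cv2.INTER_CUBIC))
E
```

```text
t 55.15 p [ 0.6395 -0.2464  0.0679] o [-8.976e+01  2.000e-02  1.270e+00] F [0.8 5.6 3.2] op 0.0426
```

View pics/s28.png

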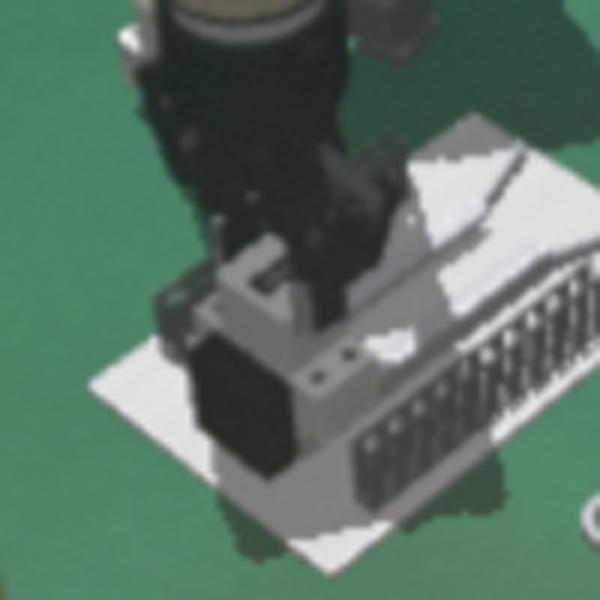

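{"fn": "step_arm", "kwargs": {"delta_pos": [[0,0,0],[0,0,0],[0,0,0],[0,-0.5,0],[0,-0.8,0],[0,-0.8,0],[0,-0.6,0]], "roll": [0,0,0,0,0,0,0], "grip": [0.5,0.7,0.72,0.72,0.72,0.85,0.85]}}

```text
t: 56.08
tool_pos: [0.6399, -0.2498, 0.2048]
orientation: [-90.1, -0.1, 1.3]
contact_force: [0.3, -0.4, -0.0]
opening: 0.0728
```

```bash
python3 - <<'E'
from h import *
s=st(); im,c=snap('wrist','w29')
im,c=snap('top','t29')
plan([.468,-.15,.18],-2,maxs=1)
E
```

```text
t 56.08 p [ 0.6399 -0.2498  0.2048] o [-90.11  -0.11   1.31] F [ 0.3 -0.4 -0. ] op 0.0728
[[-0.69, 0.11, 0.42], [-0.69, 0.11, 0.41], [-0.69, 0.11, 0.4], [-0.7, 0.11, 0.4], [-0.71, 0.11, 0.39]] [0.13, 0.13, 0.13, 0.14, 0.13]
end [ 0.4678 -0.1498  0.1799] -1.99
```

View pics/w29.png

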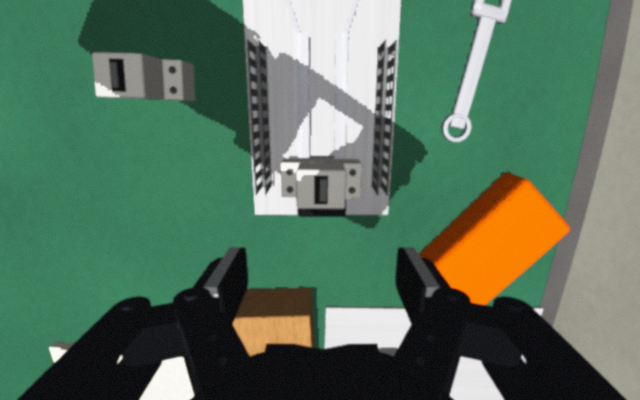

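{"fn": "step_arm", "kwargs": {"delta_pos": [[-0.69,0.11,0.42],[-0.69,0.11,0.41],[-0.69,0.11,0.4],[-0.7,0.11,0.4],[-0.71,0.11,0.39],[0,0,0],[0,0,0]], "roll": [0.13,0.13,0.13,0.14,0.13,0,0], "grip": [0.85,0.85,0.85,0.85,0.85,0.85,0.85]}}

```text
t: 57.05
tool_pos: [0.466, -0.1484, 0.175]
orientation: [-90.0, -0.0, -2.0]
contact_force: [1.0, 0.1, -0.2]
opening: 0.0724
```

```bash
python3 - <<'E'
from h import *
st(); im,c=snap('wrist','w30')
a=find('wrist','module_a',c,np.array([.468,-.15])); print(a and (a[0],a[2]))
if a:
    r=fit([(c,a[1])],MOD,.468,-.15,[88]); print(np.round(r,4)); cv2.imwrite('pics/w30o.png',overlay(im,c,MOD,*r[:3])[:,:,::-1])
    plan([*r[:2],.0624],r[2]-90,dec=3,maxs=1)
E
```

```text
t 57.05 p [ 0.466  -0.1484  0.175 ] o [-9.004e+01 -5.000e-02 -1.980e+00] F [ 1.   0.1 -0.2] op 0.0724
(np.float64(0.005198543650907946), 0.92)
[ 4.66600e-01 -1.50200e-01  8.71298e+01  3.28000e-02]
[[0.0, 0.752, -0.009], [0.0, 0.752, -0.009], [-0.001, 0.751, -0.009]] [0.059, 0.059, 0.059]
end [ 0.4666 -0.1502  0.0624] -2.87
```

View pics/w30o.png

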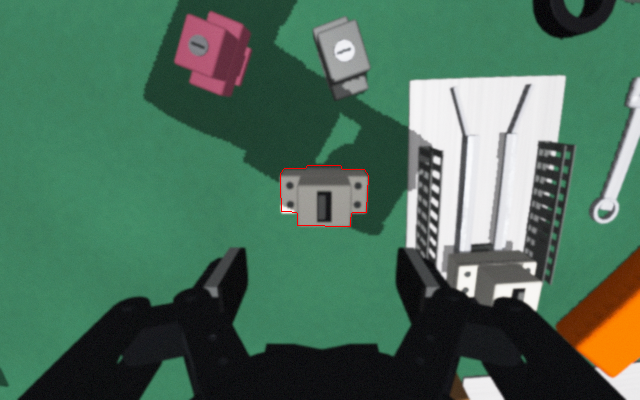

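{"fn": "step_arm", "kwargs": {"delta_pos": [[0.02,0.5,-0.03],[0,0.6,0],[0,0.6,0],[0,0.4,0],[0,0.15,0],[0,0,0],[0,0,0]], "roll": [0.05,0,0,0,0,0,0], "grip": [0.85,0.85,0.85,0.85,0.75,0.65,0.62]}}

```text
t: 58.02
tool_pos: [0.4671, -0.1498, 0.0634]
orientation: [-90.1, -0.1, -2.2]
contact_force: [-0.0, -0.2, 0.9]
opening: 0.0527
```

```bash
python3 - <<'E'
from h import *
st(); im,c=snap('wrist','w31')
cv2.imwrite('pics/w31z.png',cv2.resize(im[160:320,200:440,::-1],None,fx=3.3,fy=3.3,interpolation=cv2.INTER_CUBIC))
E
```

```text
t 58.02 p [ 0.4671 -0.1498  0.0634] o [-9.005e+01 -9.000e-02 -2.220e+00] F [-0.  -0.2  0.9] op 0.0527
```

View pics/w31z.png

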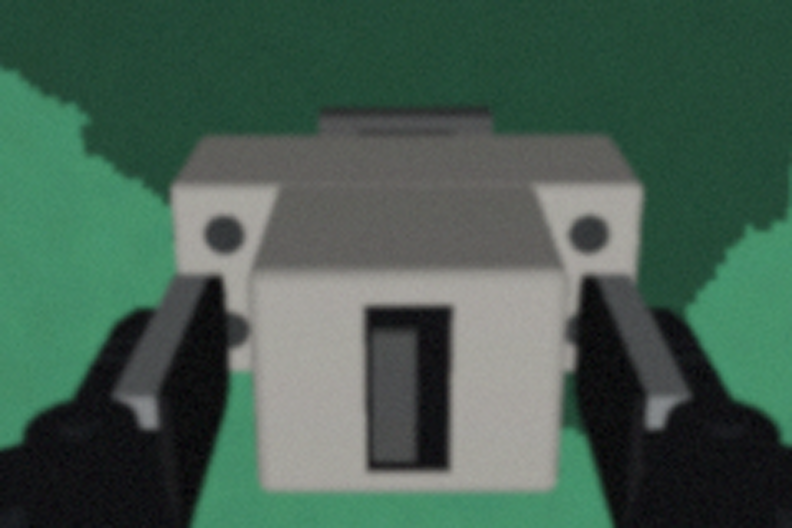

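{"fn": "step_arm", "kwargs": {"delta_pos": [[0.02,0.01,-0.02],[0,0,0],[0,0,0],[0,0,0],[0,0,0],[0,0,0]], "roll": [0,0,0,0,0,0], "grip": [0.57,0.5,0.45,0.4,0.3,0.3]}}

```text
t: 58.82
tool_pos: [0.468, -0.1508, 0.0631]
orientation: [-90.1, -0.1, -2.2]
contact_force: [0.1, 0.1, 6.3]
opening: 0.043
```

{"fn": "step_arm", "kwargs": {"delta_pos": [[0,-0.2,0],[0,-0.5,0],[0,-0.7,0],[0,-0.7,0],[0,-0.6,0],[0,0,0]], "roll": [0,0,0,0,0,0], "grip": [0.3,0.3,0.3,0.3,0.3,0.3]}}

```text
t: 59.58
tool_pos: [0.4684, -0.1509, 0.1991]
orientation: [-90.1, -0.3, -2.2]
contact_force: [-0.5, -1.0, -3.8]
opening: 0.0425
```

```bash
python3 - <<'E'
from h import *
st(); plan([.6360,-.0740,.2],1.35,maxs=1)
E
```

```text
t 59.58 p [ 0.4684 -0.1509  0.1991] o [-90.14  -0.26  -2.22] F [-0.5 -1.  -3.8] op 0.0425
[[0.82, 0.0, 0.42], [0.83, -0.01, 0.4], [0.84, 0.0, 0.39], [0.84, -0.01, 0.38]] [-0.18, -0.18, -0.18, -0.17]
end [ 0.6361 -0.0739  0.2001] 1.33
```

{"fn": "step_arm", "kwargs": {"delta_pos": [[0.82,0.0,0.42],[0.83,-0.01,0.4],[0.84,0.0,0.39],[0.84,-0.01,0.38],[0,0,0],[0,0.5,0],[0,0.8,0],[0,0.8,0]], "roll": [-0.18,-0.18,-0.18,-0.17,0,0,0,0], "grip": [0.3,0.3,0.3,0.3,0.3,0.3,0.3,0.3]}}

```text
t: 60.58
tool_pos: [0.6327, -0.0734, 0.0906]
orientation: [-90.0, 0.2, 1.3]
contact_force: [0.6, 0.5, -3.1]
opening: 0.0428
```

{"fn": "step_arm", "kwargs": {"delta_pos": [[0,0.35,0],[0,0.13,0],[0,0,0],[0,0,0]], "roll": [0,0,0,0], "grip": [0.3,0.3,0.3,0.3]}}

```text
t: 61.08
tool_pos: [0.6362, -0.0738, 0.0708]
orientation: [-90.1, -0.2, 1.3]
contact_force: [1.0, 0.0, -3.1]
opening: 0.0426
```

{"fn": "step_arm", "kwargs": {"delta_pos": [[0,0.05,0],[0,0.02,0],[0,0,0],[0,0,-0.2],[0,0,-0.2],[0,0,-0.2],[0,0,-0.2]], "roll": [0,0,0,0,0,0,0], "grip": [0.3,0.3,0.3,0.3,0.3,0.3,0.3]}}

```text
t: 61.95
tool_pos: [0.6373, -0.1138, 0.0672]
orientation: [-90.0, -0.2, 1.3]
contact_force: [0.6, 1.2, 5.4]
opening: 0.0427
```

{"fn": "step_arm", "kwargs": {"delta_pos": [[0,0,-0.2],[0,0,-0.3],[0,0,0]], "roll": [0,0,0], "grip": [0.3,0.3,0.3]}}

```text
t: 62.32
tool_pos: [0.6381, -0.1403, 0.0672]
orientation: [-90.1, -0.2, 1.3]
contact_force: [0.1, -1.7, 5.3]
opening: 0.0427
```

```bash
python3 - <<'E'
from h import *
s=st()
im,c=snap('scene');cv2.imwrite('pics/s32.png',cv2.resize(im[150:290,230:370,::-1],None,fx=4.2,fy=4.2,interpolation=cv2.INTER_CUBIC))
E
```

```text
t 62.33 p [ 0.6381 -0.1403  0.0672] o [-90.13  -0.21   1.27] F [ 0.1 -1.7  5.3] op 0.0427
```

View pics/s32.png

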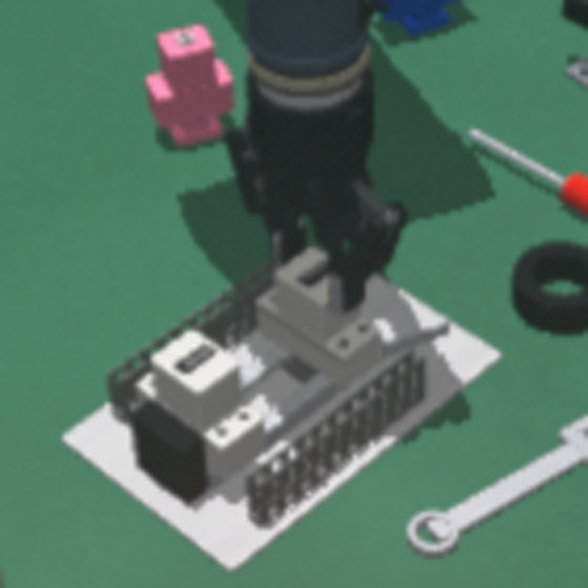

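{"fn": "step_arm", "kwargs": {"delta_pos": [[0,-0.01,-0.3],[0,0,-0.4],[0,0,-0.4],[0,0,-0.15],[0,0,-0.05],[0,0,0]], "roll": [0,0,0,0,0,0], "grip": [0.3,0.3,0.3,0.3,0.3,0.3]}}

```text
t: 63.12
tool_pos: [0.6389, -0.2047, 0.0672]
orientation: [-90.1, -0.1, 1.3]
contact_force: [0.5, -1.4, 5.8]
opening: 0.0431
```

{"fn": "step_arm", "kwargs": {"delta_pos": [[0,0,-0.06],[0,0,-0.04],[0,0,-0.03],[0,0,0]], "roll": [0,0,0,0], "grip": [0.3,0.3,0.3,0.3]}}

```text
t: 63.62
tool_pos: [0.6389, -0.2094, 0.0672]
orientation: [-90.0, -0.1, 1.3]
contact_force: [0.2, 2.2, 6.9]
opening: 0.0424
```

{"fn": "step_arm", "kwargs": {"delta_pos": [[0,0,-0.04],[0,0,-0.02],[0,0,0]], "roll": [0,0,0], "grip": [0.3,0.3,0.3]}}

```text
t: 64.0
tool_pos: [0.6389, -0.2095, 0.0672]
orientation: [-89.7, -0.1, 1.3]
contact_force: [1.1, 8.6, 8.4]
opening: 0.0427
```

```bash
python3 - <<'E'
from h import *
s=st()
im,c=snap('scene');cv2.imwrite('pics/s33.png',cv2.resize(im[190:290,230:330,::-1],None,fx=6,fy=6,interpolation=cv2.INTER_CUBIC))
E
```

```text
t 64.0 p [ 0.6389 -0.2095  0.0672] o [-8.969e+01 -7.000e-02  1.250e+00] F [1.1 8.6 8.4] op 0.0427
```

View pics/s33.png

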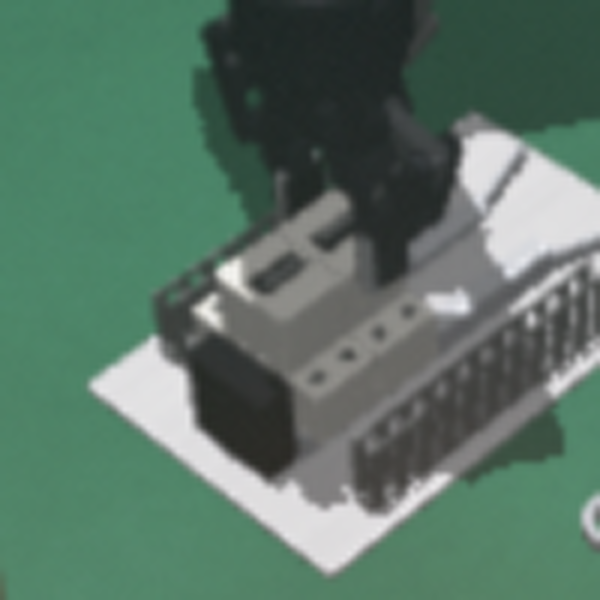

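{"fn": "step_arm", "kwargs": {"delta_pos": [[0,0,0],[0,0,0],[0,0,0],[0,-0.5,0],[0,-0.8,0],[0,-0.8,0],[0,-0.6,0],[0,0,0]], "roll": [0,0,0,0,0,0,0,0], "grip": [0.5,0.7,0.72,0.72,0.72,0.85,0.85,0.85]}}

```text
t: 65.05
tool_pos: [0.6398, -0.2144, 0.2039]
orientation: [-90.2, -0.3, 1.3]
contact_force: [0.2, 0.7, -0.4]
opening: 0.0727
```

```bash
python3 - <<'E'
from h import *
s=st(); im,c=snap('wrist','w34')
plan([.4847,-.036,.2],-72.4,maxs=1)
E
```

```text
t 65.05 p [ 0.6398 -0.2144  0.2039] o [-90.19  -0.3    1.29] F [ 0.2  0.7 -0.4] op 0.0727
[[-0.2, 0.0, 0.24], [-0.22, 0.0, 0.22], [-0.24, 0.0, 0.2], [-0.25, 0.0, 0.18], [-0.27, 0.0, 0.16], [-0.28, 0.0, 0.14], [-0.29, 0.0, 0.11], [-0.3, 0.0, 0.09]] [0.98, 0.98, 0.98, 0.98, 0.98, 0.98, 0.98, 0.98]
[[-0.31, 0.0, 0.06], [-0.31, 0.01, 0.04], [-0.32, 0.0, 0.01], [-0.31, 0.01, -0.02], [-0.31, 0.0, -0.05], [-0.31, 0.01, -0.07], [-0.3, 0.0, -0.1]] [0.99, 0.98, 0.99, 0.98, 0.99, 0.98, 0.99]
end [ 0.4847 -0.0358  0.2002] -72.41
```

View pics/w34.png

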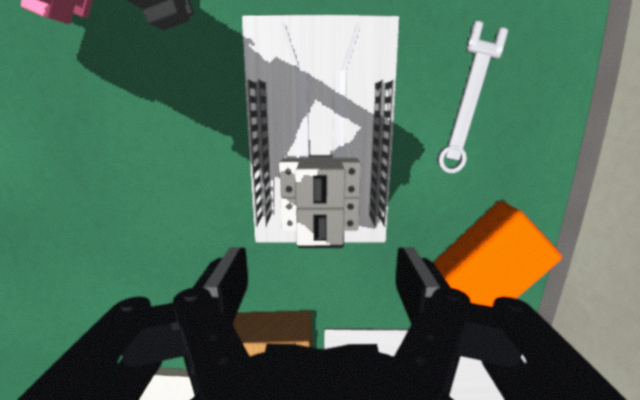

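Both modules packed. On to the bracket.

{"fn": "step_arm", "kwargs": {"delta_pos": [[-0.2,0.0,0.24],[-0.22,0.0,0.22],[-0.24,0.0,0.2],[-0.25,0.0,0.18],[-0.27,0.0,0.16],[-0.28,0.0,0.14],[-0.29,0.0,0.11],[-0.3,0.0,0.09]], "roll": [0.98,0.98,0.98,0.98,0.98,0.98,0.98,0.98], "grip": [0.85,0.85,0.85,0.85,0.85,0.85,0.85,0.85]}}

```text
t: 66.1
tool_pos: [0.5547, -0.1181, 0.1989]
orientation: [-90.1, 0.2, -38.1]
contact_force: [-0.2, -0.0, -0.1]
opening: 0.0724
```

{"fn": "step_arm", "kwargs": {"delta_pos": [[-0.31,0.0,0.06],[-0.31,0.01,0.04],[-0.32,0.0,0.01],[-0.31,0.01,-0.02],[-0.31,0.0,-0.05],[-0.31,0.01,-0.07],[-0.3,0.0,-0.1],[0,0,0]], "roll": [0.99,0.98,0.99,0.98,0.99,0.98,0.99,0], "grip": [0.8,0.8,0.8,0.8,0.8,0.8,0.8,0.8]}}

```text
t: 67.1
tool_pos: [0.4824, -0.0344, 0.1981]
orientation: [-90.2, 0.1, -72.3]
contact_force: [0.3, 0.1, 0.0]
opening: 0.0684
```

```bash
python3 - <<'E'
from h import *
st(); im,c=snap('wrist','w35')
a=find('wrist','bracket',c,np.array([.4847,-.036])); print(a and (a[0],a[2]))
if a:
    r=fit([(c,a[1])],BRK,.4847,-.036,[17.6]); print(np.round(r,4)); cv2.imwrite('pics/w35o.png',overlay(im,c,BRK,*r[:3])[:,:,::-1])
    plan([*r[:2],.2],r[2]-90,dec=3,maxs=1)
else: cv2.imwrite('pics/w35o.png',im[:,:,::-1])
E
```

```text
t 67.1 p [ 0.4824 -0.0344  0.1981] o [-90.23   0.15 -72.27] F [0.3 0.1 0. ] op 0.0684
(np.float64(0.0025242946027571158), 0.73)
[ 0.4851 -0.0356 16.6897  0.0461]
[[0.008, -0.024, 0.014]] [0.203]
end [ 0.4851 -0.0356  0.2   ] -73.31
```

View pics/w35o.png

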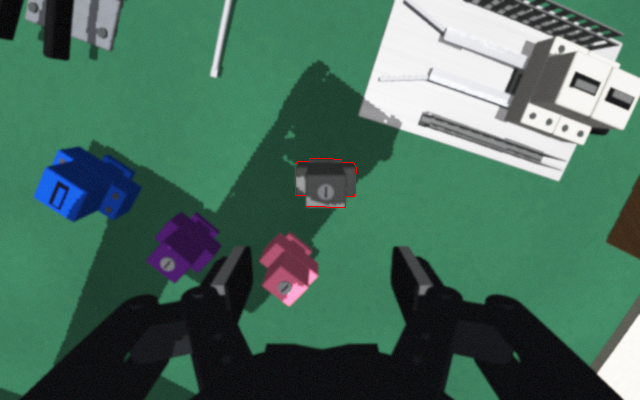

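{"fn": "step_arm", "kwargs": {"delta_pos": [[0,0.6,0.01],[0,0.7,0],[0,0.7,0],[0,0.5,0],[0,0.22,0],[0,0,0],[0,0,0]], "roll": [0.15,0,0,0,0,0,0], "grip": [0.8,0.8,0.8,0.75,0.65,0.55,0.53]}}

```text
t: 68.08
tool_pos: [0.4857, -0.0354, 0.0644]
orientation: [-89.9, -0.1, -73.1]
contact_force: [0.7, 0.3, 0.0]
opening: 0.0454
```

```bash
python3 - <<'E'
from h import *
st(); im,c=snap('wrist','w36')
cv2.imwrite('pics/w36z.png',cv2.resize(im[160:320,200:440,::-1],None,fx=3.3,fy=3.3,interpolation=cv2.INTER_CUBIC))
E
```

```text
t 68.08 p [ 0.4857 -0.0354  0.0644] o [-8.991e+01 -6.000e-02 -7.312e+01] F [0.7 0.3 0. ] op 0.0454
```

View pics/w36z.png

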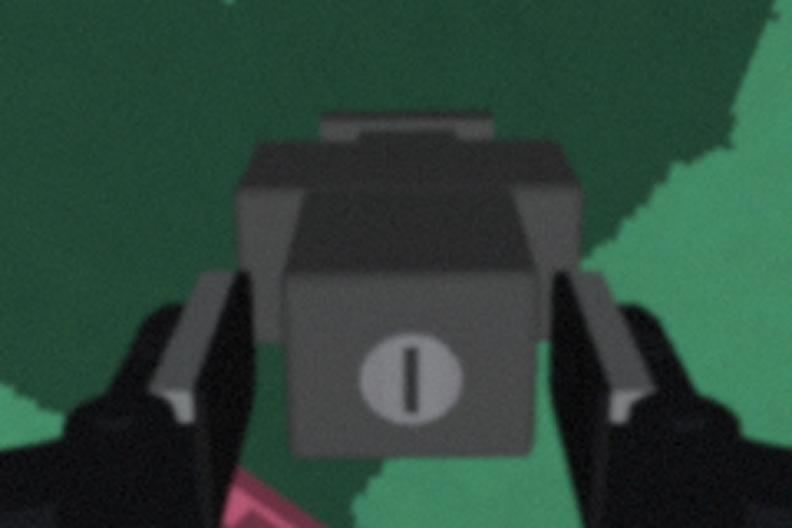

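{"fn": "step_arm", "kwargs": {"delta_pos": [[0.025,0.01,0],[0,0,0],[0,0,0],[0,0,0],[0,0,0],[0,0,0],[0,0,0]], "roll": [0,0,0,0,0,0,0], "grip": [0.5,0.46,0.42,0.38,0.3,0.2,0.2]}}

```text
t: 69.0
tool_pos: [0.4857, -0.0364, 0.0639]
orientation: [-89.9, -0.0, -73.1]
contact_force: [0.4, 0.6, 5.0]
opening: 0.0347
```

{"fn": "step_arm", "kwargs": {"delta_pos": [[0,-0.2,0],[0,-0.5,0],[0,-0.7,0],[0,-0.7,0],[0,-0.6,0],[0,0,0]], "roll": [0,0,0,0,0,0], "grip": [0.2,0.2,0.2,0.2,0.2,0.2]}}

```text
t: 69.75
tool_pos: [0.4866, -0.0365, 0.2004]
orientation: [-89.7, -0.2, -73.1]
contact_force: [0.9, -0.4, -1.7]
opening: 0.0348
```

```bash
python3 - <<'E'
from h import *
st(); plan([.6360,-.0735,.2],1.3,maxs=1)
E
```

```text
t 69.75 p [ 0.4866 -0.0365  0.2004] o [-89.73  -0.18 -73.11] F [ 0.9 -0.4 -1.7] op 0.0348
[[0.11, 0.0, 0.18], [0.12, 0.0, 0.17], [0.13, 0.0, 0.16], [0.15, 0.0, 0.14], [0.16, 0.0, 0.13], [0.17, 0.0, 0.12], [0.18, 0.0, 0.1], [0.19, 0.0, 0.08]] [-0.99, -0.99, -0.99, -0.99, -0.99, -0.99, -0.99, -0.99]
[[0.19, 0.0, 0.07], [0.2, 0.0, 0.05], [0.2, 0.0, 0.04], [0.2, 0.0, 0.02], [0.2, 0.0, 0.0], [0.2, 0.0, -0.02], [0.2, 0.01, -0.04]] [-0.99, -1.0, -0.99, -1.0, -0.99, -1.0, -0.99]
end [ 0.6358 -0.0735  0.1999] 1.29
```

{"fn": "step_arm", "kwargs": {"delta_pos": [[0.11,0.0,0.18],[0.12,0.0,0.17],[0.13,0.0,0.16],[0.15,0.0,0.14],[0.16,0.0,0.13],[0.17,0.0,0.12],[0.18,0.0,0.1],[0.19,0.0,0.08]], "roll": [-0.99,-0.99,-0.99,-0.99,-0.99,-0.99,-0.99,-0.99], "grip": [0.2,0.2,0.2,0.2,0.2,0.2,0.2,0.2]}}

```text
t: 70.75
tool_pos: [0.5646, -0.0561, 0.1962]
orientation: [-90.1, 0.2, -33.4]
contact_force: [0.4, 0.4, -1.1]
opening: 0.0354
```

{"fn": "step_arm", "kwargs": {"delta_pos": [[0.19,0.0,0.07],[0.2,0.0,0.05],[0.2,0.0,0.04],[0.2,0.0,0.02],[0.2,0.0,0.0],[0.2,0.0,-0.02],[0.2,0.01,-0.04]], "roll": [-0.99,-1.0,-0.99,-1.0,-0.99,-1.0,-0.99], "grip": [0.2,0.2,0.2,0.2,0.2,0.2,0.2]}}

```text
t: 71.62
tool_pos: [0.6334, -0.0729, 0.1953]
orientation: [-89.9, 0.2, 1.4]
contact_force: [-0.0, 0.1, -1.2]
opening: 0.035
```

{"fn": "step_arm", "kwargs": {"delta_pos": [[0,0.5,0],[0,0.8,0],[0,0.8,0],[0,0.35,0],[0,0,0],[0,0,0]], "roll": [0,0,0,0,0,0], "grip": [0.2,0.2,0.2,0.2,0.2,0.2]}}

```text
t: 72.38
tool_pos: [0.6355, -0.0735, 0.0763]
orientation: [-90.0, -0.1, 1.3]
contact_force: [0.4, 0.7, -1.2]
opening: 0.035
```

```bash
python3 - <<'E'
from h import *
st(); im,c=snap('wrist','w37')
cv2.imwrite('pics/w37o.png',lines(im,c,(.6382,-.1625,1.35),RL,(180,30,460,330),2))
E
```

```text
t 72.38 p [ 0.6355 -0.0735  0.0763] o [-90.04  -0.13   1.28] F [ 0.4  0.7 -1.2] op 0.035
```

View pics/w37o.png

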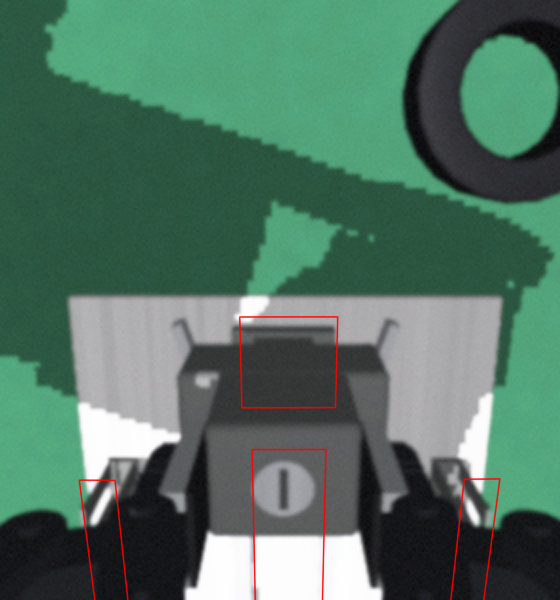

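{"fn": "step_arm", "kwargs": {"delta_pos": [[0,0.12,0],[0,0.04,0],[0,0,0],[0,0,-0.2],[0,0,-0.2],[0,0,-0.2],[0,0,0]], "roll": [0,0,0,0,0,0,0], "grip": [0.2,0.2,0.2,0.2,0.2,0.2,0.2]}}

```text
t: 73.3
tool_pos: [0.636, -0.1054, 0.068]
orientation: [-90.1, -0.1, 1.2]
contact_force: [0.7, -0.9, 4.5]
opening: 0.0348
```

{"fn": "step_arm", "kwargs": {"delta_pos": [[0,0,-0.25],[0,0,-0.3],[0,0,-0.3],[0,0,-0.3],[0,0,-0.15],[0,0,0]], "roll": [0,0,0,0,0,0], "grip": [0.2,0.2,0.2,0.2,0.2,0.2]}}

```text
t: 74.05
tool_pos: [0.6372, -0.1703, 0.068]
orientation: [-90.1, -0.1, 1.2]
contact_force: [-0.0, -1.0, 4.8]
opening: 0.0349
```

{"fn": "step_arm", "kwargs": {"delta_pos": [[0,0,-0.06],[0,0,-0.06],[0,0,-0.04],[0,0,0]], "roll": [0,0,0,0], "grip": [0.2,0.2,0.2,0.2]}}

```text
t: 74.55
tool_pos: [0.6373, -0.1773, 0.0679]
orientation: [-90.0, -0.1, 1.2]
contact_force: [0.4, 0.2, 6.5]
opening: 0.0345
```

{"fn": "step_arm", "kwargs": {"delta_pos": [[0,0,-0.04],[0,0,-0.04],[0,0,0]], "roll": [0,0,0], "grip": [0.2,0.2,0.2]}}

```text
t: 74.92
tool_pos: [0.6373, -0.178, 0.0679]
orientation: [-89.8, -0.1, 1.2]
contact_force: [0.9, 7.8, 6.5]
opening: 0.0351
```

```bash
python3 - <<'E'
from h import *
s=st()
im,c=snap('scene');cv2.imwrite('pics/s38.png',cv2.resize(im[190:290,230:330,::-1],None,fx=6,fy=6,interpolation=cv2.INTER_CUBIC))
E
```

```text
t 74.92 p [ 0.6373 -0.178   0.0679] o [-8.976e+01 -6.000e-02  1.190e+00] F [0.9 7.8 6.5] op 0.0351
```

View pics/s38.png

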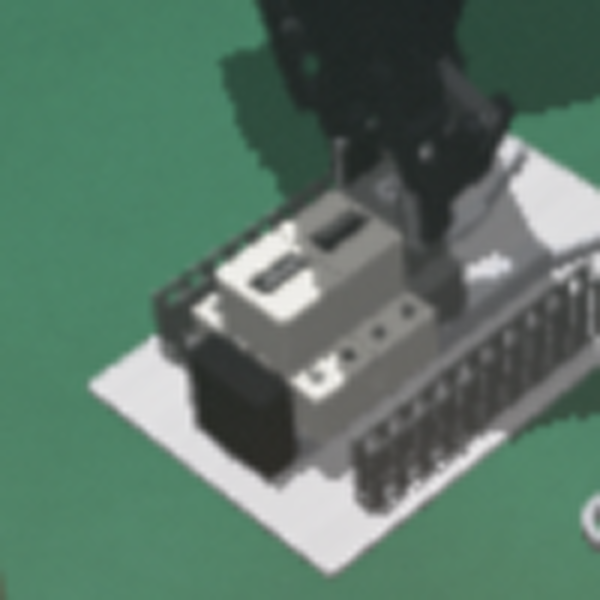

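{"fn": "step_arm", "kwargs": {"delta_pos": [[0,0,0],[0,0,0],[0,0,0],[0,-0.5,0],[0,-0.8,0],[0,-0.8,0],[0,-0.8,0],[0,-0.3,0]], "roll": [0,0,0,0,0,0,0,0], "grip": [0.4,0.6,0.65,0.65,0.65,0.65,0.85,0.85]}}

```text
t: 75.97
tool_pos: [0.6379, -0.1814, 0.2297]
orientation: [-90.1, -0.2, 1.2]
contact_force: [-0.1, 0.0, -0.2]
opening: 0.0726
```

{"fn": "step_arm", "kwargs": {"delta_pos": [[-0.5,-0.3,0.9],[-0.5,-0.3,0.9],[-0.5,0,0.5],[0,0,0]], "roll": [0,0,0,0], "grip": [0.85,0.85,0.85,0.85]}}

```text
t: 76.47
tool_pos: [0.5565, -0.0649, 0.2561]
orientation: [-89.9, 0.2, 1.4]
contact_force: [1.2, 0.5, 0.3]
opening: 0.0728
```

```bash
python3 - <<'E'
from h import *
s=st(); im,c=snap('wrist','w39'); P=(.6389,-.2095)
cv2.imwrite('pics/w39z.png',cv2.resize(im[100:300,250:450,::-1],None,fx=3,fy=3,interpolation=cv2.INTER_CUBIC))
im,c=snap('scene');cv2.imwrite('pics/s39.png',cv2.resize(im[100:290,200:480,::-1],None,fx=2.8,fy=2.8,interpolation=cv2.INTER_CUBIC))
im,c=snap('top','t39')
E
```

```text
t 76.47 p [ 0.5565 -0.0649  0.2561] o [-89.92   0.24   1.39] F [1.2 0.5 0.3] op 0.0728
```

View pics/w39.png

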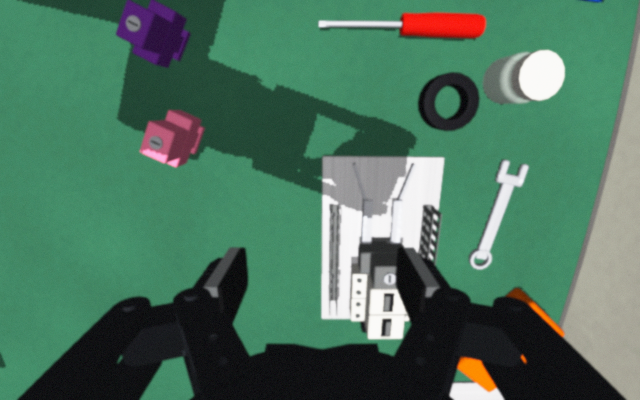

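View pics/s39.png

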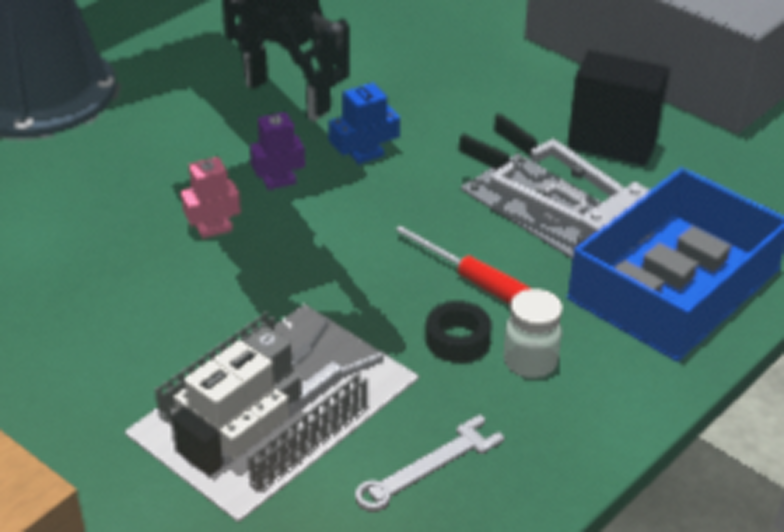

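View pics/t39.png

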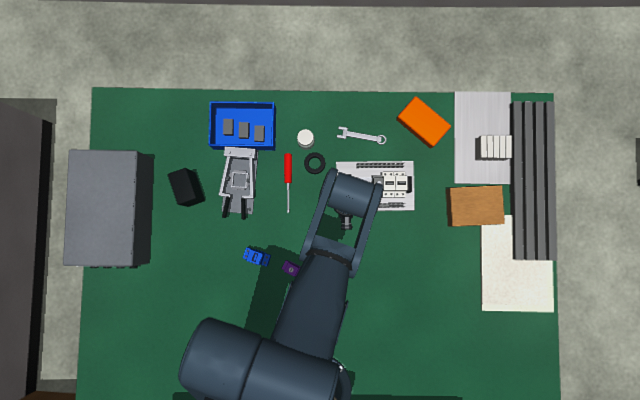

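{"fn": "step_arm", "kwargs": {"delta_pos": [[0.6,0.3,-0.7],[0.6,0.3,-0.7],[0,0.2,-0.5],[0,0,0],[0,0,0]], "roll": [0,0,0,0,0], "grip": [0.85,0.85,0.85,0.85,0.85]}}

```text
t: 77.25
tool_pos: [0.6207, -0.1603, 0.217]
orientation: [-89.9, 0.1, 1.2]
contact_force: [0.2, -0.6, 0.4]
opening: 0.0722
```

```bash
python3 - <<'E'
from h import *
s=st(); im,c=snap('wrist','w40')
RP=(.6385,-.1641,1.35)
L=[rect(-.022,.022,y-.018,y+.018,.089) for y in(-.082,-.046)]+[rect(-.018,.018,-.028,.002,.089)]
cv2.imwrite('pics/w40z.png',lines(im,c,RP,L,(250,90,430,290),3))
E
```

```text
t 77.25 p [ 0.6207 -0.1603  0.217 ] o [-8.994e+01  6.000e-02  1.230e+00] F [ 0.2 -0.6  0.4] op 0.0722
```

View pics/w40z.png

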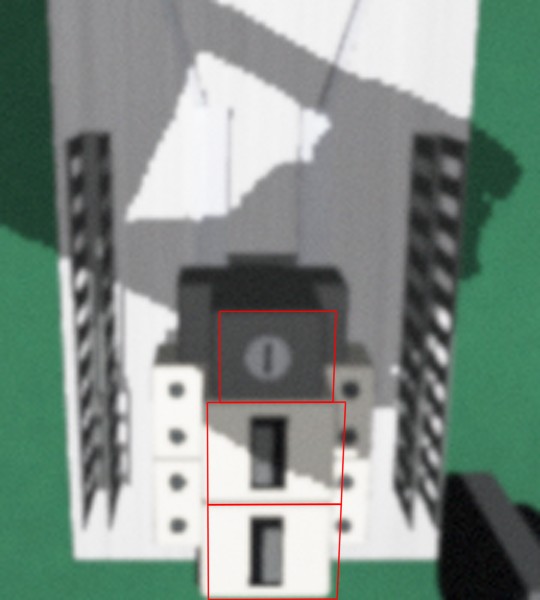

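```bash
python3 - <<'E'
from h import *
print(order.job_done()); st()
E
```

```text
the job is handed in; nothing more can be done
None
the job is handed in; nothing more can be done
```

The job is done and handed in at about 77 s. Two white modules were present. I pressed both pins home with the bench pliers before either module went on the rail. Then I slid the modules on against the end stop and each other, and the grey bracket last, up against them.

- **Pins:** on both squeezes the fingers closed to about 20 mm, which is fully closed. Afterwards neither pin could be seen sticking out of its module.
- **Packing:** each part met the stop or its neighbour with about 6–9 N before I let go. The last wrist picture showed no gaps, and the outlines I drew for packed parts matched along the rail, though they sat 1–2 mm off sideways.
- **Other things:** the look-alikes, tape, screwdriver, jar, spanner, power unit and box looked unmoved in the last pictures.
- **What went wrong:** on my first grasp the module was off-centre between the fingers. It seems to have tipped for a moment and moved a few millimetres, then stood upright again. I re-centred before gripping it, and nothing else was touched. The force read at the end of that step was about 21 N.

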